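# Pack the nut and bolt and pin down the box cover

## Task

Pack the big hex nut and the long bolt, lying down side by side, into the pocket of the open transit box, one after the other; then pick up the loose cover plate by its handle and lower it over the box's two locating pins, large hole on the large pin, without dropping it, until it rests flush on the rim. Leave the two bearings and the plug gauge where they stand, and let go of everything at the end.

Things in the scene. Friction and masses are not known exactly. Their poses are not given: they have to be found in the camera images.
- transit_box: Grey painted open box, fixed to the bench. Origin: centre of its underside, z up. 150 (x) x 208 (y) x 46 mm; 6 mm high feet out to y = +-115. Pocket 134 (x) x 156 (y) mm, central: floor at z = 8, rim at z = 46; walls 8 mm (x sides) and 26 mm (y ends) thick. Pins on the end walls: large at (-50, +89), small at (+50, -89). Room for the bolt along y at x = -36 and the nut at x = +28
- box_rim (a point): Centre of the box mouth at rim height (46 mm over the box's underside); the centre of the seated cover's underside comes to lie here; same axes as the box
- pin_large (a point): Tip of the large locating pin: 16 mm diameter, standing 32 mm above the rim, its last 12 mm tapering to a 5.6 mm tip
- pin_small (a point): Tip of the small locating pin: 10 mm diameter, standing 32 mm above the rim, its last 12 mm tapering to a 5.6 mm tip
- cover: Loose grey painted plate, 150 (x) x 208 (y) x 6 mm, about 0.45 kg, lying flat, handle up, balanced under the handle. Origin: centre of its underside, z up. Seated, its x and y point as the box's. Two through holes 2.4 mm wider than their pins. Dark bar handle along x over the centre: 90 mm long, 14 mm wide (y), 22 to 40 mm above the underside, on two posts
- cover_handle (a point): Middle of the cover's handle bar, 31 mm above the plate's underside; grip it across the 14 mm width (the plate's y)
- hole_large (a point): Centre of the cover's 18.4 mm hole at its underside (x = -50, y = +89 on the plate)
- hole_small (a point): Centre of the cover's 12.4 mm hole at its underside (x = +50, y = -89 on the plate)
- nut: Big black hex nut lying flat, 60 mm across flats, 69 mm across corners, 30 mm high, 0.48 kg. Origin: centre of its underside; its flats face +-x and the directions 60 degrees either side of that
- bolt: Bright steel bolt with its own nut, lying along its y axis, 130 mm long, 0.34 kg. Origin: under the middle of its length, at bench height. Hexagon head (31 mm wide, 27 high) at y = +50 to +65, its nut at y = -32 to -19, thread to y = -65. Bare shank, 21 mm thick, axis 14 mm up, from y = -16 to +50: grip it across x near y = +15
- nut_mid (a point): Centre of the hex nut, 15 mm above its underside
- bolt_mid (a point): Middle of the bolt's length on its axis, 13.5 mm above its underside
- bearing_a: Bystander: ball bearing lying flat, 70 mm diameter, 17 mm high; origin at the centre of its underside. Not to be moved
- bearing_b: Bystander: ball bearing lying flat, 76 mm diameter, 17 mm high; origin at the centre of its underside. Not to be moved
- plug: Bystander: black plug gauge standing upright close to the box's robot side, 33 mm diameter, 66 mm high; origin at the centre of its underside. Not to be moved or tipped
Things that resemble listed ones, but are neither listed nor needed, are in the scene too. Leave any yellow look-alike of the bolt alone.

How it is judged:
By the outcome, as a careful person would: the job done as asked, in the order asked, and still so for the second after the job is handed in, with the robot touching nothing.
It also fails if it takes over 72 s, if anything falls off the work surface, if the arm or the gripper's body presses on something with over 40 N, if the wrist force passes 120 N, or if a joint passes its speed limit or range.

## Robot

A 6-joint arm with a two-finger parallel gripper is mounted at the origin on a cart in front of the work surface, level with it; the furniture and walls round the work are solid. World frame = base frame: x ahead of the robot, y to its left, z up, the work surface at z = 0. Lengths are in mm, angles in rad, forces in N, time in s.
With the tool pointing down it reaches from about 425 to 925 mm from the base axis. Payload 12.5 kg.
Tool frame: the origin (TCP) lies at the very end of the fingers, on their centre line; the grasp point (between the pads) lies 19 mm behind it; z points along the fingers, y is the direction in which the jaws open and shut (so a half turn about z gives the same grasp; the last joint's range is limited). The gripper opens to 85 mm and grips with 20 to 120 N. Pads are 22 mm wide; open, the fingers measure 114 mm over their backs; the gripper's body (76 mm by 85 mm) begins 54 mm behind the grasp point. The pads swing forward as they close: fully open they stand 13 mm farther back than shut.
Start: joints at [-1.343, 0.491, 1.559, -0, 1.092, -0.106], TCP at [204.795, -590.511, 231.327] pointing down, gripper open.
Joint ranges: [-3.1, 3.1], [-0.84, 2.19], [0.05, 2.79], [-1.13, 4.28], [0.06, 2.93], [-2.69, 2.69]. Speed limits (rad/s): [2.22, 2.22, 2.79, 3.14, 3.14, 3.14].

## Interface

Orientations are given as a rotation vector (axis times angle).
In Python, from plant import sensors, snapshot, workorder, spot_in, landmark_of gives the robot as it stands.
- The arm moves only by the tool servo_tool, never from a script. Its argument "commands" is a list of rows, each an object with "translation": the shift along the world's x, y, z in cm, a list of three; "twist": the turn about the world's z in rad. A call has 1 to 12 rows; each row is the pose to reach, as a shift and turn from the pose commanded when the call began; what a row does not reach only later rows make up. A row lasts 1/12 s, in which the tool goes at most 41.7 mm and 7.16 degrees, less where a joint would pass 70% of its speed; a pose out of reach is approached as far as the arm can. A call with a gripper value outside its range is refused whole. "gripper" is the finger opening in cm, from 0 to 8.54, set as the call begins (left out, the last holds). The fingers move at their own pace and stop on an object; the grip force is fixed at half the most. Time passes only in rows, so rows that repeat a pose let the fingers close. It gives the time, the measured TCP pose, the force and the opening at its end, in the units of the state.
- sensors.get_state(): the state, without advancing time (a new reading comes with each control period).
- snapshot(name): name is "scene" or "side" or "wrist"; returns a dict with "pixels" (400x640x3 uint8, red, green, blue), "fx", "fy", "cx", "cy" (pixels), "cam_to_world" (4x4, takes a point from camera to world coordinates); the wrist camera has in their place "T_tool_cam" (4x4, takes a point from camera to tool coordinates, whose origin is the TCP and whose axes are the flange's). Camera axes: x right, y down, z forward; pixel columns grow to the right and rows downward; lengths in mm; the calibration is good to about 2 mm. The wrist camera is an equidistant fisheye: a pixel r from the principal point sees the ray r / f radians off the axis. A picture is of the moment at which its call begins: read the wrist's pose just before it. There is no depth.
- workorder.hand_in(): hands the job in, once; it reports no verdict.
Trained networks look in the newest picture that a camera, given by its name, has taken for a name from the list of things; names that differ only in an ending like _2 or _b are one class to them, and where a whole thing is asked for, a point or a joint stands for the part that bears it (a point fixed in the world has none). Each returns a list of dicts, best first, with "confidence" (0 to 1); they miss things now and then, are a little off and sometimes report something else, mostly with a low value. They report only what shows in the picture. A call takes as long as a camera call. They do not tell look-alikes from the thing itself.
- spot_in(label, camera): "xy" ([column, row] in pixels, amid what is visible of it).
- landmark_of(label, camera): "xy" ([column, row] in pixels: a listed point, or the origin of a listed thing).
The state is a dict: "time": time; "qpos": joint angles; "dq": joint speeds; "joint_torque": joint torques, N m; "position": TCP position; "tool_rot": TCP orientation; "ft_force": force on the tool from outside, world axes, zero at the start; "ft_torque": the same for the moment, N m; "grip_width": opening from 0.0 (shut) to 1.0 (fully open).
Only numpy, scipy, OpenCV 4.12 (cv2) and the standard library are available. Lean on these libraries where they do the work, as an engineer would, in place of code of your own. Each camera call takes 0.05 s, during which the arm holds its last target.

## Working session

There is one attempt and no reset: what is moved stays moved. The work goes in short steps, Python scripts to look and compute and a tool call to move; the robot and the scene stay as the last step left them, time stands still between calls to the robot, and variables do not carry over. Pictures are saved under pics/ and viewed, and the job is handed in when it is done.

Besides the shell and the picture viewer there is one more tool, called after "Call:" by a JSON object that holds its "fn" and its "kwargs". servo_tool: Moves the arm, as the interface text tells. Its arguments: {"type":"object","properties":{"commands":{"type":"array","items":{"type":"object","properties":{"translation":{"type":"array","items":{"type":"number"}},"twist":{"type":"number"}}}},"gripper":{"type":"number"}},"required":["commands"]}

```bash
ls; mkdir -p pics
python3 - <<'E'
from plant import sensors,snapshot,spot_in,landmark_of
import cv2,json
s=sensors.get_state();print(s)
for c in ["scene","side","wrist"]:
    d=snapshot(c);cv2.imwrite(f"pics/{c}0.png",d["pixels"][:,:,::-1]);print(c,{k:(v.tolist() if hasattr(v,'tolist') else v) for k,v in d.items() if k!='pixels'})
E
```

```text
pics
{'time': 0.0, 'qpos': array([-1.34259954e+00,  4.91561250e-01,  1.55946841e+00,  2.90528819e-05,
        1.09169174e+00, -1.05565873e-01]), 'dq': array([ 0.00100316, -0.00062421,  0.0003476 ,  0.00061371,  0.00040732,
       -0.00103097]), 'joint_torque': array([-1.33300255e-03, -6.18454027e+01, -2.61595148e+01, -1.07074584e-04,
        3.93014168e-03,  4.18034119e-06]), 'position': array([ 204.74536422, -590.26657736,  230.72015914]), 'tool_rot': array([-3.09683935e+00, -5.21634934e-01,  6.82112303e-05]), 'ft_force': array([ 0.30614872,  0.16116112, -0.00098204]), 'ft_torque': array([-0.02401826,  0.02156541, -0.05828319]), 'grip_width': 0.9994662737176229}
scene {'fx': 371.14377660751404, 'fy': 371.14377660751404, 'cx': 320.02771883953926, 'cy': 196.8533672147938, 'cam_to_world': [[-0.6912334780647081, -0.4522943376942127, 0.5635832776904586, 9.772566443581168], [-0.7226229476012953, 0.4288437742714483, -0.5421338329865004, 616.8509892379698], [0.0035148830112042037, -0.7819992642952885, -0.6232694411240174, 688.2947959072509], [0.0, 0.0, 0.0, 1.0]]}
side {'fx': 509.76125827685183, 'fy': 509.76125827685183, 'cx': 321.90299597544526, 'cy': 195.78168453675244, 'cam_to_world': [[-0.995460415425889, -0.01336981474966066, 0.09423274045508619, 404.07452051033556], [-0.09162383645370818, 0.402599377652016, -0.9107792343415134, 1568.8828997924527], [-0.02576109302067784, -0.9152786401789178, -0.4019967374477196, 715.9932833647348], [0.0, 0.0, 0.0, 1.0]]}
wrist {'fx': 309.70691628693146, 'fy': 309.70691628693146, 'cx': 318.1681131907325, 'cy': 192.98758140545044, 'T_tool_cam': [[-0.0002482857727302178, -0.9630888465875025, -0.2691836026449758, 68.98835661402993], [0.9999996434312584, -0.0004563928142910503, 0.0007105230148789045, -1.1687324866054283], [-0.0008071502528457887, -0.2691833302497617, 0.9630886164959674, -142.32800791436404], [0.0, 0.0, 0.0, 1.0]]}
```

View pics/scene0.png

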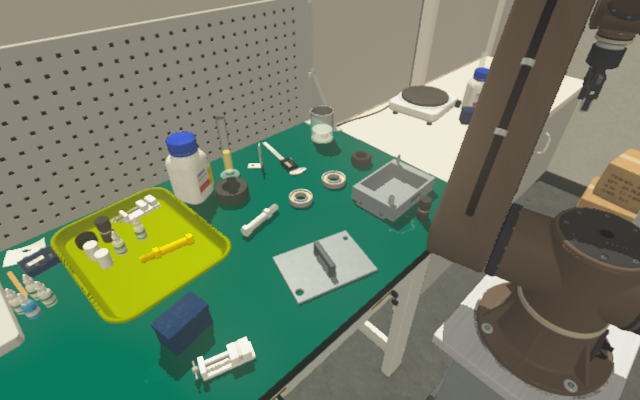

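View pics/side0.png

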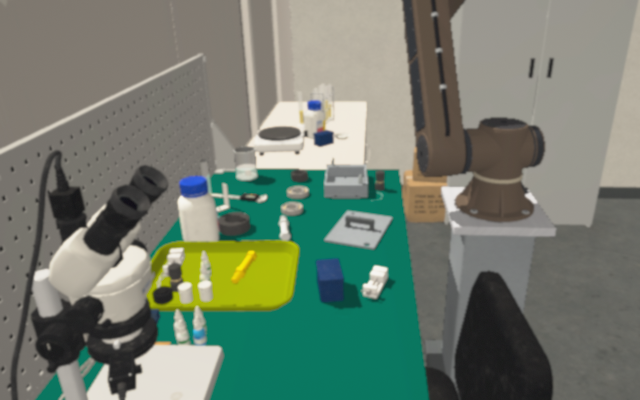

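View pics/wrist0.png

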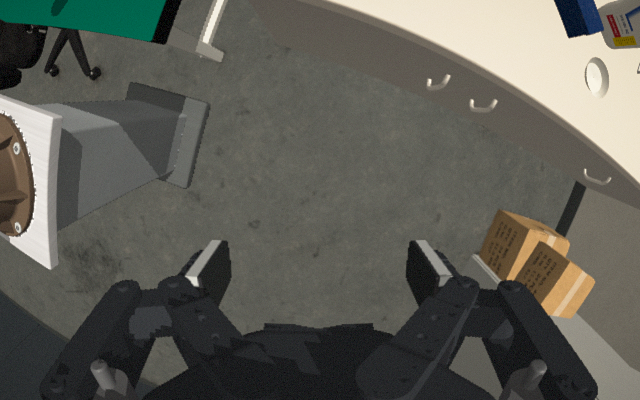

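```bash
cat > h.py <<'E'
import numpy as np,cv2
from plant import sensors,snapshot,spot_in,landmark_of
from scipy.spatial.transform import Rotation as R
from scipy.optimize import least_squares
def snap(c,f=None):
    s=sensors.get_state(); d=snapshot(c)
    if c=="wrist":
        T=np.eye(4);T[:3,:3]=R.from_rotvec(s["tool_rot"]).as_matrix();T[:3,3]=s["position"]
        d["cam_to_world"]=T@np.array(d["T_tool_cam"]);d["fish"]=True
    else: d["fish"]=False
    d["cam_to_world"]=np.array(d["cam_to_world"])
    if f: cv2.imwrite(f"pics/{f}.png",d["pixels"][:,:,::-1])
    return d
def ray(d,p):
    x=(p[0]-d["cx"])/d["fx"];y=(p[1]-d["cy"])/d["fy"]
    if d["fish"]:
        r=np.hypot(x,y)+1e-12;v=np.array([x/r*np.sin(r),y/r*np.sin(r),np.cos(r)])
    else: v=np.array([x,y,1.])
    T=d["cam_to_world"];return T[:3,3],T[:3,:3]@v
def onz(d,p,z):
    o,v=ray(d,p);return o+v*(z-o[2])/v[2]
def proj(d,P):
    T=d["cam_to_world"];q=(np.atleast_2d(P)-T[:3,3])@T[:3,:3]
    if d["fish"]:
        r=np.hypot(q[:,0],q[:,1])+1e-12;th=np.arctan2(r,q[:,2]);u=q[:,:2]/r[:,None]*th[:,None]
    else:u=q[:,:2]/q[:,2:]
    return u*[d["fx"],d["fy"]]+[d["cx"],d["cy"]]
def crop(d,f,x0,y0,x1,y1,k=4):
    cv2.imwrite(f"pics/{f}.png",cv2.resize(d["pixels"][y0:y1,x0:x1,::-1],None,fx=k,fy=k,interpolation=cv2.INTER_CUBIC))
E
python3 - <<'E'
from h import *
d=snap("scene");crop(d,"c1",200,110,440,310,3)
Z=dict(box_rim=46,pin_large=78,pin_small=78,cover=0,cover_handle=31,hole_large=0,hole_small=0,nut=0,bolt=0,nut_mid=15,bolt_mid=13.5,bearing_a=0,plug=0,transit_box=0)
for n,z in Z.items():
    for o in landmark_of(n,"scene")[:4]: print(n,np.round(o["xy"],1),round(o["confidence"],2),np.round(onz(d,o["xy"],z),0))
E
```

```text
box_rim [393.9 178.4] 0.85 [ 503. -161.   46.]
pin_large [391.7 193.6] 0.75 [440. -63.  78.]
pin_small [397.4 155. ] 0.95 [ 547. -230.   78.]
pin_small [421.2 216. ] 0.69 [334. -43.  78.]
cover [298.7 293.2] 0.75 [414. 293.   0.]
cover [324.5 264.2] 0.69 [435. 191.   0.]
cover_handle [325.5 255.3] 0.58 [434. 190.  31.]
hole_large [299.5 292.6] 0.71 [414. 290.   0.]
hole_large [393.8 193.6] 0.26 [ 491. -154.    0.]
hole_small [345.7 240.6] 0.7 [455.  96.   0.]
bolt [169.3 250.2] 0.86 [737. 442.   0.]
bolt [261.5 222.1] 0.77 [662. 211.   0.]
nut_mid [359.1 160.9] 0.5 [ 668. -195.   15.]
bolt_mid [261.6 217.1] 0.93 [666. 207.  14.]
bolt_mid [166.8 250.2] 0.75 [727. 450.  14.]
bolt_mid [298.  292.3] 0.31 [409. 299.  14.]
bearing_a [300.5 198.3] 0.75 [667.  65.   0.]
bearing_a [334.2 180.1] 0.56 [663. -73.   0.]
bearing_a [392.2 192.4] 0.35 [ 498. -155.    0.]
bearing_a [261.8 217.5] 0.26 [677. 199.   0.]
plug [421.1 215.8] 0.51 [ 376. -128.    0.]
plug [394.8 194.9] 0.21 [ 485. -151.    0.]
transit_box [391.7 192.6] 0.85 [ 498. -153.    0.]
```

View pics/c1.png

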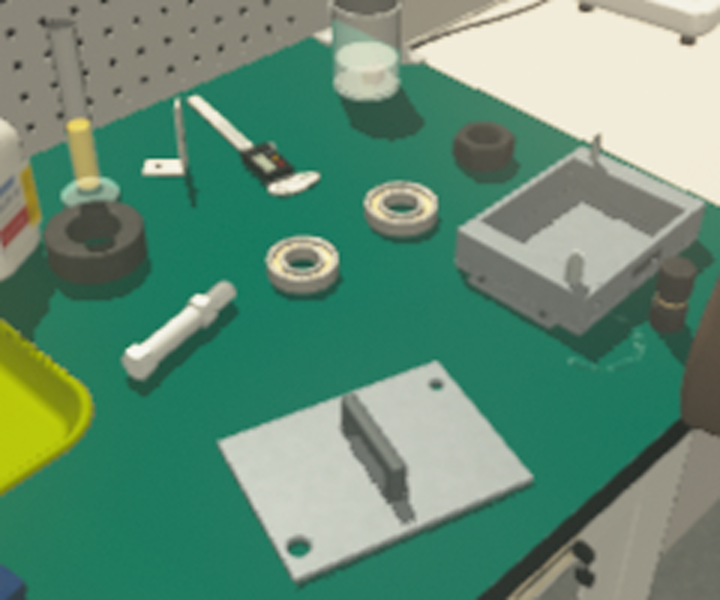

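Run:
```python
from h import *
s=sensors.get_state();print(R.from_rotvec(s["tool_rot"]).as_matrix().round(3))
d=snap("scene");crop(d,"c2",200,140,400,260,4)
```

```text
[[ 0.945  0.328 -0.   ]
 [ 0.328 -0.945 -0.   ]
 [-0.     0.    -1.   ]]
```

Call:
{"fn": "servo_tool", "kwargs": {"commands": [{"translation": [4, 4, 2]}, {"translation": [8, 7, 2]}, {"translation": [11, 10, 2]}, {"translation": [14, 13, 2]}, {"translation": [17, 16, 2]}, {"translation": [20, 18, 2]}, {"translation": [23, 20, 2]}, {"translation": [26, 23, 2]}, {"translation": [29, 25, 2]}, {"translation": [32, 28, 2]}, {"translation": [35, 31, 2]}, {"translation": [36, 33, 2]}]}}

```text
invalid input
```

View pics/c2.png

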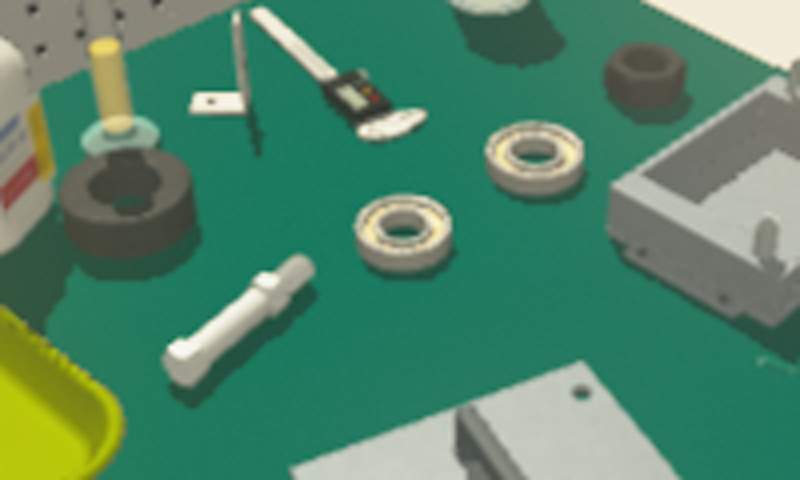

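Nut candidates are scene (361,160), a true hexagon about 65 mm wide, and (232,192), a round ring about 95 mm wide. The first is the nut. Bolt candidates are the bright steel one at (261,218) and the yellow one at (167,247). The first is the bolt.

Call:
{"fn": "servo_tool", "kwargs": {"commands": [{"translation": [4, 4, 2], "twist": 0}, {"translation": [8, 7, 2], "twist": 0}, {"translation": [11, 10, 2], "twist": 0}, {"translation": [14, 13, 2], "twist": 0}, {"translation": [17, 16, 2], "twist": 0}, {"translation": [20, 18, 2], "twist": 0}, {"translation": [23, 20, 2], "twist": 0}, {"translation": [26, 23, 2], "twist": 0}, {"translation": [29, 25, 2], "twist": 0}, {"translation": [32, 28, 2], "twist": 0}, {"translation": [35, 31, 2], "twist": 0}, {"translation": [36, 33, 2], "twist": 0}], "gripper": 8.5}}

```text
time: 1.95
position: [567.0, -258.7, 251.2]
tool_rot: [3.097, 0.523, 0.001]
ft_force: [0.0, -0.3, -0.6]
grip_width: 0.994
```

Run:
```python
from h import *
d=snap("wrist","w1")
Z=dict(box_rim=46,pin_large=78,pin_small=78,nut=0,nut_mid=15,plug=0,transit_box=0,bearing_a=0)
for n,z in Z.items():
    for o in landmark_of(n,"wrist")[:3]: print(n,np.round(o["xy"],1),round(o["confidence"],2),np.round(onz(d,o["xy"],z),1))
```

```text
box_rim [213.8 195.8] 0.86 [ 495.3 -148.6   46. ]
pin_large [137.2 218.3] 0.88 [445.1 -64.2  78. ]
pin_small [294.6 188.6] 0.68 [ 545.  -239.1   78. ]
nut [310.1  71.2] 0.57 [ 673.8 -210.1    0. ]
nut_mid [312.4  71.4] 0.75 [ 672.9 -213.8   15. ]
plug [190.6 255.7] 0.78 [ 372.  -121.5    0. ]
plug [ 84.  163.8] 0.29 [451.3  98.    0. ]
transit_box [225.1 188.2] 0.86 [ 493.2 -150.1    0. ]
bearing_a [125.4  34.7] 0.89 [660.6  68.1  -0. ]
bearing_a [200.7  50.6] 0.85 [660.6 -62.5   0. ]
```

View pics/w1.png

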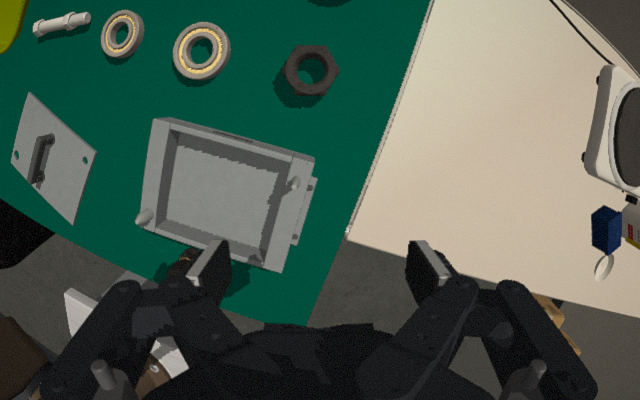

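Call:
{"fn": "servo_tool", "kwargs": {"commands": [{"translation": [4, 2, -2], "twist": 0}, {"translation": [7, 3, -5], "twist": 0}, {"translation": [10, 4.7, -7], "twist": 0}, {"translation": [10.6, 4.7, -10], "twist": 0}, {"translation": [10.6, 4.7, -12], "twist": 0}, {"translation": [10.6, 4.7, -12], "twist": 0}, {"translation": [10.6, 4.7, -12], "twist": 0}]}}

```text
time: 2.98
position: [670.2, -214.2, 130.8]
tool_rot: [-3.097, -0.52, 0.003]
ft_force: [0.1, -0.0, 0.3]
grip_width: 1.0
```

Run:
```python
from h import *
d=snap("wrist","w2")
for n,z in dict(nut=0,nut_mid=15,box_rim=46,pin_large=78,pin_small=78).items():
    for o in landmark_of(n,"wrist")[:2]: print(n,np.round(o["xy"],1),round(o["confidence"],2),np.round(onz(d,o["xy"],z),1))
print(sensors.get_state()["position"])
```

```text
nut [314.7 179.7] 0.85 [ 673.5 -208.5    0. ]
nut_mid [317.3 185.2] 0.97 [ 673.  -211.2   15. ]
pin_small [319.8 185.5] 0.48 [ 688.6 -207.8   78. ]
[ 670.98015577 -214.08275697  133.09278594]
```

View pics/w2.png

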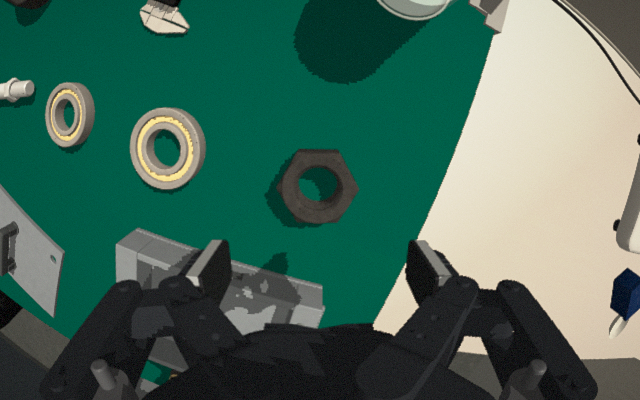

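```bash
cat >> h.py <<'E'
def hexfit(d,x0,y0,box,af=60,h=30,dbg=None):
    im=d["pixels"].astype(int);m=((im[:,:,1]-im[:,:,0])<14)&(im.max(2)<110);k=np.zeros_like(m);k[box[1]:box[3],box[0]:box[2]]=1
    m=(m&k).astype(np.uint8)
    m=cv2.morphologyEx(m,cv2.MORPH_OPEN,np.ones((3,3)))
    cs=cv2.findContours(m,cv2.RETR_EXTERNAL,cv2.CHAIN_APPROX_NONE)[0];c=cv2.convexHull(max(cs,key=cv2.contourArea))
    M=cv2.fillPoly(np.zeros_like(m),[c],1)
    r=af/np.sqrt(3);a=np.radians(30+60*np.arange(6))
    def mod(p):
        q=[[p[0]+r*np.cos(b+p[2]),p[1]+r*np.sin(b+p[2]),z] for z in(0,h) for b in a]
        u=proj(d,np.array(q));return cv2.convexHull(np.round(u*16).astype(np.int32)) 
    def cost(p):
        A=cv2.fillConvexPoly(np.zeros_like(m),mod(p),1,shift=4);return -(A&M).sum()/(A|M).sum()
    from scipy.optimize import minimize
    best=min((minimize(cost,[x0,y0,t],method="Nelder-Mead",options=dict(initial_simplex=[[x0,y0,t],[x0+6,y0,t],[x0,y0+6,t],[x0,y0,t+.25]])) for t in np.radians([-20,-5,10,25])),key=lambda o:o.fun)
    return best.x,best.fun
E
python3 - <<'E'
from h import *
d=snap("wrist")
p,f=hexfit(d,673,-211,(260,130,375,240));print(p[:2],np.degrees(p[2])%60,f)
s=sensors.get_state();Rm=R.from_rotvec(s["tool_rot"]).as_matrix();print(Rm.round(3),s["position"])
E
```

```text
[ 701.66666667 -134.33333333] 35.380266013401524 0.0
[[ 0.945  0.327  0.002]
 [ 0.327 -0.945 -0.001]
 [ 0.001  0.001 -1.   ]] [ 670.90913519 -213.93950592  132.75649816]h.py:41: RuntimeWarning: overflow encountered in scalar negative
  A=cv2.fillConvexPoly(np.zeros_like(m),mod(p),1,shift=4);return -(A&M).sum()/(A|M).sum()
```

```bash
sed -i 's/return -(A&M).sum()\/(A|M).sum()/return -float((A\&M).sum())\/float((A|M).sum())/' h.py
python3 - <<'E'
from h import *
d=snap("wrist")
p,f=hexfit(d,673,-211,(260,130,375,240));print(p[:2],np.degrees(p[2])%60,f)
E
```

```text
[ 673.45926181 -210.92486709] 18.597484571234656 -0.9466946484784889
```

Call:
{"fn": "servo_tool", "kwargs": {"commands": [{"translation": [0.25, 0.25, -2], "twist": -0.12}, {"translation": [0.25, 0.25, -4], "twist": -0.24}, {"translation": [0.25, 0.25, -6], "twist": -0.36}, {"translation": [0.25, 0.25, -8], "twist": -0.48}, {"translation": [0.25, 0.25, -10], "twist": -0.53}, {"translation": [0.25, 0.25, -12], "twist": -0.53}, {"translation": [0.25, 0.25, -13], "twist": -0.53}, {"translation": [0.25, 0.25, -13.2], "twist": -0.53}, {"translation": [0.25, 0.25, -13.2], "twist": -0.53}], "gripper": 8.5}}

```text
time: 4.13
position: [673.3, -211.0, -0.7]
tool_rot: [-3.126, 0.307, 0.001]
ft_force: [-0.4, -0.2, 0.3]
grip_width: 0.997
```

Call:
{"fn": "servo_tool", "kwargs": {"commands": [{"translation": [0, 0, 0], "twist": 0}, {"translation": [0, 0, 0], "twist": 0}, {"translation": [0, 0, 0], "twist": 0}, {"translation": [0, 0, 0], "twist": 0}, {"translation": [0, 0, 0], "twist": 0}, {"translation": [0, 0, 0], "twist": 0}, {"translation": [0, 0, 0], "twist": 0}, {"translation": [0, 0, 0], "twist": 0}], "gripper": 5}}

```text
time: 4.8
position: [674.1, -211.4, 1.1]
tool_rot: [3.126, -0.307, 0.004]
ft_force: [-1.1, -0.4, 5.0]
grip_width: 0.679
```

Run:
```python
from h import *
snap("wrist","w3");s=sensors.get_state();print(s["position"],s["qpos"],s["ft_force"],s["grip_width"])
```

```text
[ 674.07788333 -211.37037416    1.086814  ] [-3.97202891e-01  8.60559800e-01  1.50304236e+00 -3.01444491e-04
  7.75286268e-01  1.36979902e+00] [-0.69601216 -0.18217321  6.13962922] 0.6831736850628035
```

View pics/w3.png

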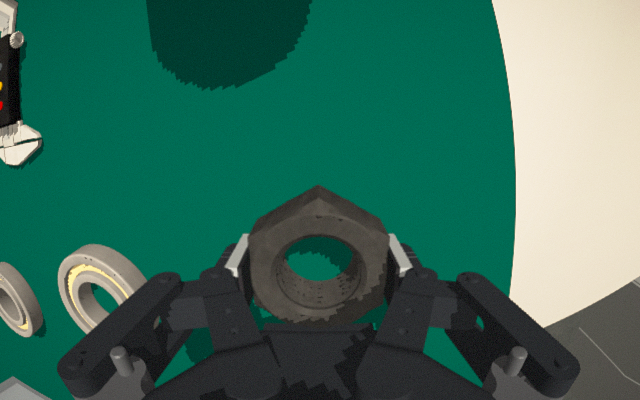

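Call:
{"fn": "servo_tool", "kwargs": {"commands": [{"translation": [0, 0, 3], "twist": 0}, {"translation": [0, 0, 6], "twist": 0}, {"translation": [0, 0, 9], "twist": 0}, {"translation": [0, 0, 12], "twist": 0}, {"translation": [-3, 1, 13], "twist": 0.1}, {"translation": [-6, 2, 13], "twist": 0.205}, {"translation": [-9, 4, 13], "twist": 0.205}, {"translation": [-12, 5, 13], "twist": 0.205}, {"translation": [-15, 6, 13], "twist": 0.205}, {"translation": [-15, 6, 13], "twist": 0.205}, {"translation": [-15, 6, 13], "twist": 0.205}]}}

```text
time: 5.77
position: [522.2, -150.5, 130.0]
tool_rot: [3.141, 0.014, -0.0]
ft_force: [1.0, -0.1, -4.0]
grip_width: 0.682
```

Run:
```python
from h import *
d=snap("wrist","w4");s=sensors.get_state();print(s["position"],R.from_rotvec(s["tool_rot"]).as_matrix()[:,1],s["ft_force"],s["grip_width"])
for n,z in dict(nut=0,nut_mid=15,box_rim=46,pin_large=78,pin_small=78).items():
    for o in landmark_of(n,"wrist")[:2]: print(n,np.round(o["xy"],1),round(o["confidence"],2),np.round(onz(d,o["xy"],z),1))
d=snap("scene");crop(d,"c4",320,80,480,230,4)
for n,z in dict(box_rim=46,pin_large=78,pin_small=78).items():
    for o in landmark_of(n,"scene")[:2]: print(n,np.round(o["xy"],1),round(o["confidence"],2),np.round(onz(d,o["xy"],z),1))
```

```text
[ 523.48268095 -151.10242214  130.0005986 ] [ 8.76116838e-03 -9.99961448e-01  5.86402195e-04] [ 1.15275716 -0.28561187 -3.92517143] 0.687898911999766
nut [318.7 243.9] 0.63 [ 463.7 -150.4    0. ]
nut [450.1 178.6] 0.23 [ 530.2 -276.     0. ]
nut_mid [ 23.7 254. ] 0.47 [425.8 266.5  15. ]
box_rim [320.4 233.4] 0.86 [ 494.4 -151.4   46. ]
box_rim [ 56.  249.4] 0.51 [460.4 139.9  46. ]
pin_small [ 43.1 258. ] 0.69 [466.3 126.9  78. ]
pin_small [447.4 179.6] 0.67 [ 546.8 -237.5   78. ]
box_rim [392.7 178.8] 0.74 [ 504.5 -157.2   46. ]
pin_large [392.4 192.9] 0.77 [440.6 -66.3  78. ]
pin_small [402.3 155.8] 0.96 [ 534.  -236.8   78. ]
```

View pics/w4.png

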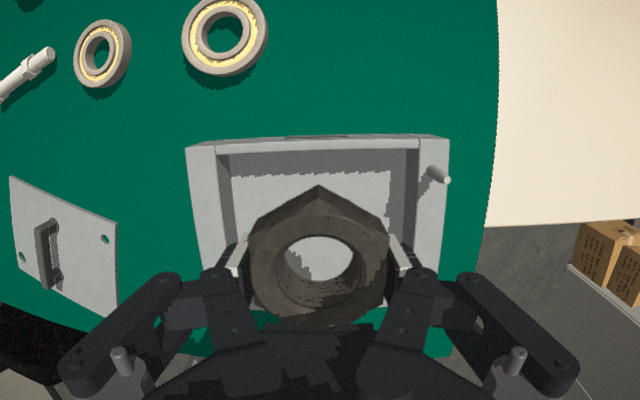

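View pics/c4.png

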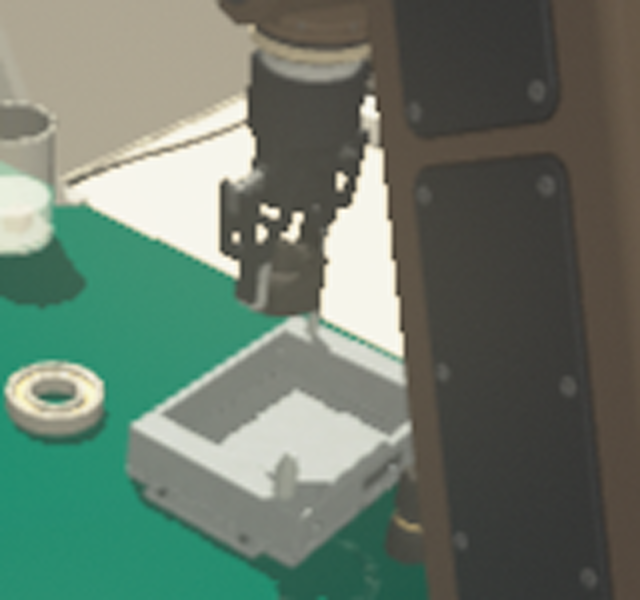

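Run:
```python
from h import *
d=snap("wrist")
crop(d,"c5",170,120,470,240,2)
for p in [(187,149),(447,141),(217,153),(417,147)]: print(p,onz(d,p,46).round(1))
print(proj(d,[[495+75,-151+104,46],[495+75,-151-104,46],[495+67,-151+78,46],[495+67,-151-78,46]]))
```

```text
(187, 149) [563.7 -47.6  46. ]
(447, 141) [ 571.5 -248.9   46. ]
(217, 153) [559.9 -72.7  46. ]
(417, 147) [ 565.7 -224.2   46. ]
[[185.87694701 140.95212722]
 [453.75809115 143.37176822]
 [217.2684639  150.28541341]
 [422.54625288 152.10911871]]
```

View pics/c5.png

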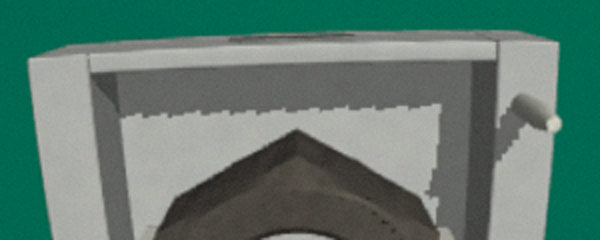

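Call:
{"fn": "servo_tool", "kwargs": {"commands": [{"translation": [-0.1, 0.1, -3], "twist": 0.03}, {"translation": [-0.1, 0.1, -6], "twist": 0.03}, {"translation": [-0.1, 0.1, -9], "twist": 0.03}, {"translation": [-0.1, 0.1, -11], "twist": 0.03}, {"translation": [-0.1, 0.1, -11.7], "twist": 0.03}, {"translation": [-0.1, 0.1, -12.1], "twist": 0.03}, {"translation": [-0.1, 0.1, -12.1], "twist": 0.03}]}}

```text
time: 6.9
position: [522.2, -150.0, 9.4]
tool_rot: [3.141, 0.061, -0.0]
ft_force: [0.4, 0.2, -5.0]
grip_width: 0.684
```

Call:
{"fn": "servo_tool", "kwargs": {"commands": [{"translation": [0, 0, -0.1], "twist": 0}, {"translation": [0, 0, -0.15], "twist": 0}, {"translation": [0, 0, -0.15], "twist": 0}]}}

```text
time: 7.15
position: [522.7, -150.2, 9.0]
tool_rot: [3.14, 0.061, 0.002]
ft_force: [-6.8, 3.0, 16.3]
grip_width: 0.688
```

Contact with the floor. Next I open slightly, rise and go to the bolt.

Call:
{"fn": "servo_tool", "kwargs": {"commands": [{"translation": [0, 0, 0.1], "twist": 0}, {"translation": [0, 0, 0.1], "twist": 0}, {"translation": [0, 0, 0.1], "twist": 0}, {"translation": [0, 0, 0.1], "twist": 0}, {"translation": [0, 0, 1], "twist": 0}, {"translation": [0, 0, 4], "twist": 0}, {"translation": [0, 0, 8], "twist": 0}, {"translation": [0, 0, 12], "twist": 0}, {"translation": [0, 2, 14], "twist": 0}, {"translation": [0, 4, 14], "twist": 0}, {"translation": [0, 4, 14], "twist": 0}], "gripper": 7.8}}

```text
time: 8.07
position: [522.4, -107.9, 149.0]
tool_rot: [3.14, 0.063, 0.004]
ft_force: [0.0, 0.2, -0.4]
grip_width: 0.913
```

Run:
```python
from h import *
d=snap("wrist","w6");s=sensors.get_state();print(s["position"],R.from_rotvec(s["tool_rot"]).as_matrix()[:,1],s["ft_force"],s["grip_width"])
for n,z in dict(nut=8,nut_mid=23,box_rim=46,pin_large=78,pin_small=78,bolt=0,bolt_mid=14,cover_handle=31,hole_large=0,hole_small=0).items():
    for o in landmark_of(n,"wrist")[:2]: print(n,np.round(o["xy"],1),round(o["confidence"],2),np.round(onz(d,o["xy"],z),1))
```

```text
[ 522.28422969 -108.92166364  148.02705053] [ 4.06066385e-02 -9.99175075e-01  5.19589142e-04] [ 0.15028275 -0.33234099  0.52387508] 0.9142749353287141
nut [362.3 183.6] 0.89 [ 523.1 -148.7    8. ]
nut [366.4 224.9] 0.46 [ 481.4 -156.3    8. ]
nut_mid [366.4 188.5] 0.7 [ 522.3 -150.4   23. ]
box_rim [364.6 225.6] 0.74 [ 495.3 -147.7   46. ]
box_rim [141.7 232.6] 0.64 [476.2  62.4  46. ]
pin_large [262. 293.] 0.84 [444.  -63.4  78. ]
pin_small [487.  181.6] 0.66 [ 546.1 -238.9   78. ]
bolt_mid [51.1 56.4] 0.93 [668.3 213.9  14. ]
cover_handle [ 69.2 249.2] 0.63 [435.3 194.4  31. ]
hole_large [ 41.5 244. ] 0.65 [416.2 296.    0. ]
hole_small [139.6 234.7] 0.95 [451.8  97.1   0. ]
hole_small [61.1 61.9] 0.74 [661.5 208.6   0. ]
```

View pics/w6.png

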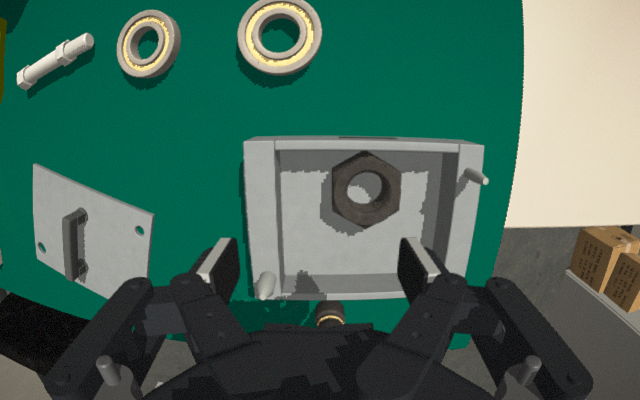

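Call:
{"fn": "servo_tool", "kwargs": {"commands": [{"translation": [1.5, 3.5, 0], "twist": 0}, {"translation": [3, 7, 0], "twist": 0}, {"translation": [4.5, 10.5, 0], "twist": 0}, {"translation": [6, 14, 0], "twist": 0}, {"translation": [7.5, 17, 0], "twist": 0}, {"translation": [9, 20, 0], "twist": 0}, {"translation": [11, 23, 0], "twist": 0}, {"translation": [12.5, 26, 0], "twist": 0}, {"translation": [13.5, 29, 0], "twist": 0}, {"translation": [14.5, 31.5, -1], "twist": 0}, {"translation": [14.5, 31.5, -2], "twist": 0}, {"translation": [14.5, 31.5, -2], "twist": 0}], "gripper": 5}}

```text
time: 9.62
position: [666.3, 205.9, 124.2]
tool_rot: [3.14, 0.064, -0.005]
ft_force: [-0.1, -0.8, 0.1]
grip_width: 0.582
```

Run:
```python
from h import *
d=snap("wrist","w7");s=sensors.get_state();print(s["position"],R.from_rotvec(s["tool_rot"]).as_matrix()[:,1],s["ft_force"],s["grip_width"])
for n,z in dict(bolt=0,bolt_mid=14,cover_handle=31,hole_large=0,hole_small=0).items():
    for o in landmark_of(n,"wrist")[:2]: print(n,np.round(o["xy"],1),round(o["confidence"],2),np.round(onz(d,o["xy"],z),1))
```

```text
[666.49723127 204.9243333  125.25005569] [ 3.95213123e-02 -9.99218473e-01  7.13189061e-04] [ 0.16592349 -1.39783737  0.53266281] 0.5862547204052704
bolt [311.6 190.2] 0.83 [662.4 212.7   0. ]
bolt [ 85.9 117. ] 0.75 [732.9 453.    0. ]
bolt_mid [312.  194.1] 0.77 [662.8 212.1  14. ]
bolt_mid [ 83.5 121.1] 0.77 [729.1 444.   14. ]
cover_handle [554.5 200. ] 0.41 [671.  -29.1  31. ]
hole_large [553.9 202.2] 0.6 [659.9 -60.4   0. ]
hole_large [459.6 196.8] 0.57 [661.7  70.1   0. ]
```

View pics/w7.png

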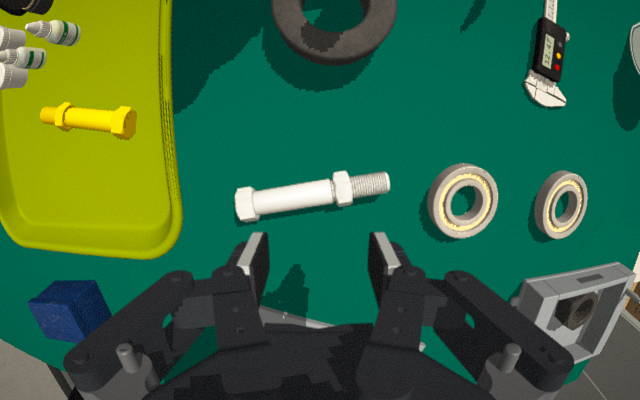

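Run:
```python
from h import *
d=snap("wrist");crop(d,"c7",220,150,410,240,4)
a=onz(d,(237,206),14);b=onz(d,(389,183),14);v=(a-b);print(a,b,np.linalg.norm(v),np.degrees(np.arctan2(v[1],v[0])))
im=d["pixels"].astype(int);m=np.zeros((400,640),np.uint8);m[165:230,230:395]=(im[165:230,230:395,0]>110)
ys,xs=np.nonzero(m);P=np.array([onz(d,(x,y),14)[:2] for x,y in zip(xs,ys)])
vx,vy,x0,y0=cv2.fitLine(P.astype(np.float32),cv2.DIST_HUBER,0,.01,.01).ravel();print(np.degrees(np.arctan2(vy,vx)),x0,y0)
t=(P-[x0,y0])@[vx,vy];n=(P-[x0,y0])@[-vy,vx]
for q in np.arange(-70,71,10):
    k=abs(t-q)<3
    if k.any(): print(q,n[k].min().round(1),n[k].max().round(1))
print(t.min(),t.max())
```

```text
[650.02949642 276.76114219  14.        ] [675.96063172 144.11554437  14.        ] 135.15649594871712 101.06135592271202
-77.86798 663.3209 213.37756
-70 -9.8 2.6
-60 -15.2 15.8
-50 -15.3 15.7
-40 -10.8 10.4
-30 -10.9 10.8
-20 -11.0 10.6
-10 -10.7 10.4
0 -11.0 10.7
10 -11.2 10.5
20 -14.8 15.0
30 -14.5 15.4
40 -9.3 9.2
50 -9.4 8.8
60 -9.3 8.5
70 -7.1 4.6
-68.04598746869023 67.93867561815968
```

View pics/c7.png

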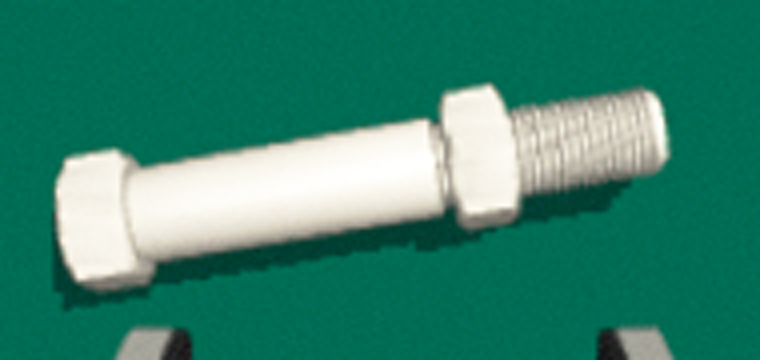

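Call:
{"fn": "servo_tool", "kwargs": {"commands": [{"translation": [0, 1, 0], "twist": 0.12}, {"translation": [-0.3, 2, 0], "twist": 0.24}, {"translation": [-0.7, 2.3, 0], "twist": 0.36}, {"translation": [-0.7, 2.3, 0], "twist": 0.48}, {"translation": [-0.7, 2.3, 0], "twist": 0.6}, {"translation": [-0.7, 2.3, 0], "twist": 0.72}, {"translation": [-0.7, 2.3, 0], "twist": 0.84}, {"translation": [-0.7, 2.3, 0], "twist": 0.96}, {"translation": [-0.7, 2.3, 0], "twist": 1.08}, {"translation": [-0.7, 2.3, 0], "twist": 1.2}, {"translation": [-0.7, 2.3, -1], "twist": 1.32}, {"translation": [-0.7, 2.3, -3], "twist": 1.44}]}}

```text
time: 10.97
position: [661.6, 227.8, 99.4]
tool_rot: [2.314, 2.121, 0.007]
ft_force: [1.4, 0.9, 1.1]
grip_width: 0.589
```

Call:
{"fn": "servo_tool", "kwargs": {"commands": [{"translation": [0, 0, -1], "twist": 0.12}, {"translation": [0, 0, -3], "twist": 0.24}, {"translation": [0, 0, -5], "twist": 0.3}, {"translation": [0, 0, -5], "twist": 0.3}, {"translation": [0, 0, -5], "twist": 0.3}]}}

```text
time: 11.38
position: [660.1, 227.5, 46.7]
tool_rot: [-1.982, -2.437, 0.002]
ft_force: [0.7, 0.6, 0.6]
grip_width: 0.585
```

Run:
```python
from h import *
d=snap("wrist","w8");s=sensors.get_state();v=R.from_rotvec(s["tool_rot"]).as_matrix()[:,1];print(s["position"],np.degrees(np.arctan2(v[1],v[0])),s["ft_force"],s["grip_width"],s["qpos"])
```

```text
[660.68942155 227.76630929  47.72742768] 11.750211048627229 [0.96064563 0.71264002 0.24884839] 0.5860824448327615 [ 2.37548941e-01  7.92117307e-01  1.50761716e+00 -2.13633817e-05
  8.41170428e-01  3.24833034e-02]
```

View pics/w8.png

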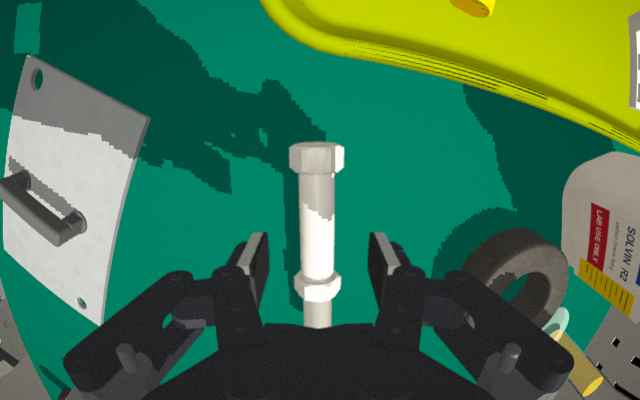

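Call:
{"fn": "servo_tool", "kwargs": {"commands": [{"translation": [0, 0, -2], "twist": 0}, {"translation": [0, 0, -3.6], "twist": 0}, {"translation": [0, 0, -4.3], "twist": 0}, {"translation": [0, 0, -4.3], "twist": 0}]}}

```text
time: 11.77
position: [660.1, 227.8, 3.6]
tool_rot: [-1.98, -2.438, 0.001]
ft_force: [-0.3, -0.6, 0.4]
grip_width: 0.583
```

Call:
{"fn": "servo_tool", "kwargs": {"commands": [{"translation": [0, 0, 0], "twist": 0}, {"translation": [0, 0, 0], "twist": 0}, {"translation": [0, 0, 0], "twist": 0}, {"translation": [0, 0, 0], "twist": 0}, {"translation": [0, 0, 0], "twist": 0}, {"translation": [0, 0, 0], "twist": 0}, {"translation": [0, 0, 0], "twist": 0}], "gripper": 1}}

```text
time: 12.35
position: [661.0, 228.2, 5.5]
tool_rot: [1.978, 2.439, 0.003]
ft_force: [-1.1, -0.5, 7.0]
grip_width: 0.219
```

Call:
{"fn": "servo_tool", "kwargs": {"commands": [{"translation": [0, 0, 3], "twist": 0}, {"translation": [0, 0, 6], "twist": 0}, {"translation": [0, 0, 9.5], "twist": 0}, {"translation": [-1, -2, 12.5], "twist": 0}, {"translation": [-3, -5.5, 13], "twist": -0.05}, {"translation": [-5, -9, 13], "twist": -0.1}, {"translation": [-7, -12.5, 13], "twist": -0.176}, {"translation": [-9, -16, 13], "twist": -0.176}, {"translation": [-11, -19.5, 13], "twist": -0.176}, {"translation": [-13, -23, 13], "twist": -0.176}, {"translation": [-15, -26.5, 13], "twist": -0.176}, {"translation": [-17, -30, 13], "twist": -0.176}]}}

```text
time: 13.35
position: [489.1, -73.3, 134.3]
tool_rot: [2.185, 2.256, 0.001]
ft_force: [0.4, -1.1, -3.1]
grip_width: 0.218
```

Call:
{"fn": "servo_tool", "kwargs": {"commands": [{"translation": [-1.5, -3, 0], "twist": 0}, {"translation": [-3, -6.5, 0], "twist": 0}, {"translation": [-3, -6.5, 0], "twist": 0}, {"translation": [-3, -6.5, 0], "twist": 0}]}}

```text
time: 13.68
position: [459.7, -138.7, 134.3]
tool_rot: [2.19, 2.252, 0.0]
ft_force: [0.4, 0.2, -3.0]
grip_width: 0.218
```

Run:
```python
from h import *
d=snap("wrist","w9");s=sensors.get_state();v=R.from_rotvec(s["tool_rot"]).as_matrix()[:,1];print(s["position"],np.degrees(np.arctan2(v[1],v[0])),s["ft_force"],s["grip_width"],s["qpos"])
for n,z in dict(box_rim=46,pin_large=78,pin_small=78,bolt_mid=139,cover_handle=31,hole_large=0,hole_small=0).items():
    for o in landmark_of(n,"wrist")[:2]: print(n,np.round(o["xy"],1),round(o["confidence"],2),np.round(onz(d,o["xy"],z),1))
```

```text
[ 460.15113235 -137.59703318  134.18059714] 1.7119652523020217 [ 0.82376028  0.83828178 -2.44076804] 0.21774067341611542 [-4.28277685e-01  4.26715714e-01  2.01222973e+00  2.02134624e-04
  7.02036856e-01 -4.58311365e-01]
box_rim [358. 213.] 0.87 [ 492.1 -149.4   46. ]
pin_large [291.8  95.9] 0.61 [441.3 -61.5  78. ]
bolt_mid [317.1 281.8] 0.9 [ 460.  -155.4  139. ]
hole_small [318.5 271. ] 0.4 [ 463.1 -229.5    0. ]
```

View pics/w9.png

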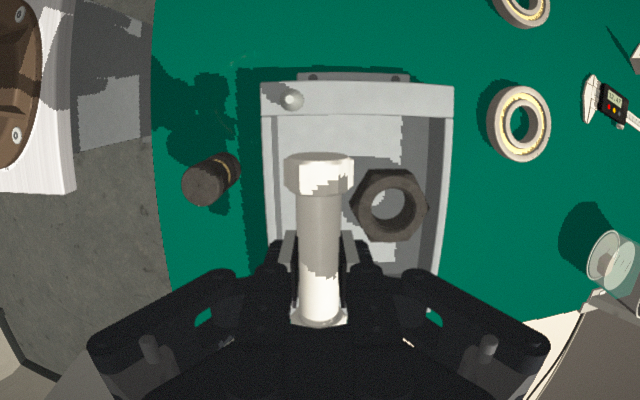

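Run:
```python
from h import *
d=snap("wrist");crop(d,"c9",240,60,480,280,3)
for p in [(261,84),(454,87),(261,116),(275,116),(442,118),(454,119)]: print(p,onz(d,p,46).round(1))
```

```text
(261, 84) [415.9 -49.1  46. ]
(454, 87) [563.8 -42.   46. ]
(261, 116) [416.4 -73.2  46. ]
(275, 116) [426.9 -73.1  46. ]
(442, 118) [554.9 -67.6  46. ]
(454, 119) [565.5 -67.4  46. ]
```

View pics/c9.png

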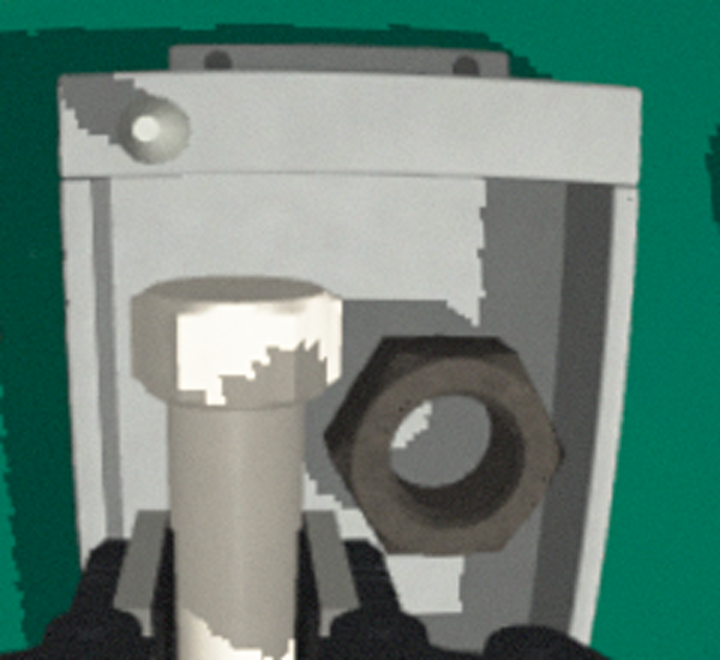

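Call:
{"fn": "servo_tool", "kwargs": {"commands": [{"translation": [-0.2, 0.75, -2], "twist": 0.01}, {"translation": [-0.2, 0.75, -5], "twist": 0.01}, {"translation": [-0.2, 0.75, -8], "twist": 0.01}, {"translation": [-0.2, 0.75, -10.5], "twist": 0.01}, {"translation": [-0.2, 0.75, -11.5], "twist": 0.01}, {"translation": [-0.2, 0.75, -12], "twist": 0.01}, {"translation": [-0.2, 0.75, -12], "twist": 0.01}]}}

```text
time: 14.72
position: [458.2, -129.2, 14.1]
tool_rot: [-2.173, -2.267, 0.0]
ft_force: [-0.1, 0.1, -2.5]
grip_width: 0.219
```

Call:
{"fn": "servo_tool", "kwargs": {"commands": [{"translation": [0, 0, -0.1], "twist": 0}, {"translation": [0, 0, -0.1], "twist": 0}]}}

```text
time: 14.88
position: [458.9, -129.6, 13.6]
tool_rot: [2.173, 2.267, 0.001]
ft_force: [-1.0, 1.0, -2.4]
grip_width: 0.22
```

Call:
{"fn": "servo_tool", "kwargs": {"commands": [{"translation": [0, 0, -0.1], "twist": 0}, {"translation": [0, 0, -0.15], "twist": 0}, {"translation": [0, 0, -0.15], "twist": 0}]}}

```text
time: 15.13
position: [458.9, -129.7, 13.3]
tool_rot: [2.172, 2.266, 0.002]
ft_force: [-4.1, 3.1, 22.8]
grip_width: 0.213
```

Call:
{"fn": "servo_tool", "kwargs": {"commands": [{"translation": [0, 0, 0.2], "twist": 0}, {"translation": [0, 0, 0.2], "twist": 0}, {"translation": [0, 0, 0.2], "twist": 0}, {"translation": [0, 0, 0.2], "twist": 0}, {"translation": [0, 0, 0.2], "twist": 0}], "gripper": 3}}

```text
time: 15.55
position: [458.4, -129.5, 13.3]
tool_rot: [2.174, 2.267, 0.0]
ft_force: [-0.3, -0.3, 0.6]
grip_width: 0.353
```

Call:
{"fn": "servo_tool", "kwargs": {"commands": [{"translation": [0, 0, 2], "twist": 0}, {"translation": [0, 0, 5], "twist": 0}, {"translation": [0, 0, 9], "twist": 0}, {"translation": [0, 0, 13], "twist": 0}, {"translation": [0, 0, 15], "twist": 0}, {"translation": [0, 0, 15], "twist": 0}]}}

```text
time: 16.05
position: [459.7, -130.1, 167.3]
tool_rot: [2.17, 2.263, 0.004]
ft_force: [0.8, -0.3, -0.3]
grip_width: 0.356
```

Run:
```python
from h import *
d=snap("wrist","w10");s=sensors.get_state();v=R.from_rotvec(s["tool_rot"]).as_matrix()[:,1];print(s["position"],np.degrees(np.arctan2(v[1],v[0])),s["ft_force"],s["grip_width"],s["qpos"])
for n,z in dict(box_rim=46,pin_large=78,pin_small=78,bolt_mid=22,nut_mid=23).items():
    for o in landmark_of(n,"wrist")[:2]: print(n,np.round(o["xy"],1),round(o["confidence"],2),np.round(onz(d,o["xy"],z),1))
```

```text
[ 458.96429247 -129.76610588  165.13941892] 2.411215466943105 [ 0.57474775 -0.61268053 -0.05268692] 0.35138235279740265 [-4.14176223e-01  3.72297535e-01  1.99110392e+00  5.37442658e-05
  7.73863163e-01 -4.56294575e-01]
box_rim [353.4 208.9] 0.67 [ 493.6 -148.4   46. ]
pin_large [297.  107.6] 0.93 [442.2 -60.8  78. ]
pin_small [381.3 203.7] 0.68 [ 511.3 -132.6   78. ]
bolt_mid [317.5 200.1] 0.79 [ 461.3 -148.8   22. ]
nut_mid [379.  200.9] 0.92 [ 521.7 -147.    23. ]
```

View pics/w10.png

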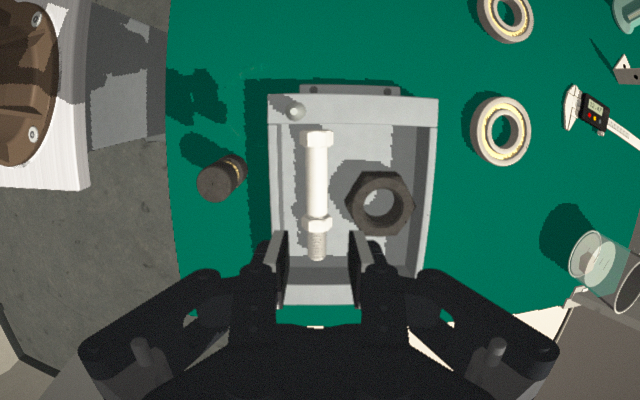

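Call:
{"fn": "servo_tool", "kwargs": {"commands": [{"translation": [1.5, -4, 2], "twist": 0}, {"translation": [3.5, -8, 4], "twist": 0}, {"translation": [3.5, -10, 5], "twist": 0}, {"translation": [3.5, -10, 5], "twist": 0}, {"translation": [3.5, -10, 5], "twist": 0}, {"translation": [3.5, -10, 5], "twist": 0}]}}

```text
time: 16.85
position: [492.6, -229.0, 212.0]
tool_rot: [-2.173, -2.265, 0.001]
ft_force: [0.2, 0.8, 0.1]
grip_width: 0.351
```

Run:
```python
from h import *
d=snap("wrist","w11");s=sensors.get_state();v=R.from_rotvec(s["tool_rot"]).as_matrix()[:,1];print(s["position"],np.degrees(np.arctan2(v[1],v[0])),s["ft_force"],s["grip_width"],s["qpos"])
for n,z in dict(box_rim=46,pin_large=78,pin_small=78,bolt_mid=22,nut_mid=23).items():
    for o in landmark_of(n,"wrist")[:2]: print(n,np.round(o["xy"],1),round(o["confidence"],2),np.round(onz(d,o["xy"],z),1))
```

```text
[ 492.63442047 -228.64268252  212.06020612] 2.415262415959215 [ 0.12816609 -0.25446978  0.0867068 ] 0.34896297914899715 [-5.56243318e-01  3.97715677e-01  1.78200637e+00  1.77400995e-04
  9.64458950e-01 -5.98497259e-01]
box_rim [322.3  96.4] 0.66 [ 493.5 -147.3   46. ]
pin_large [268.9   3.1] 0.56 [441.7 -62.   78. ]
pin_small [377.7 194.6] 0.77 [ 549.1 -236.    78. ]
bolt_mid [287.8  96.8] 0.77 [ 457.2 -147.9   22. ]
nut_mid [350.5  99.3] 0.56 [ 523.6 -147.9   23. ]
nut_mid [217.   79.9] 0.19 [ 378.4 -128.9   23. ]
```

View pics/w11.png

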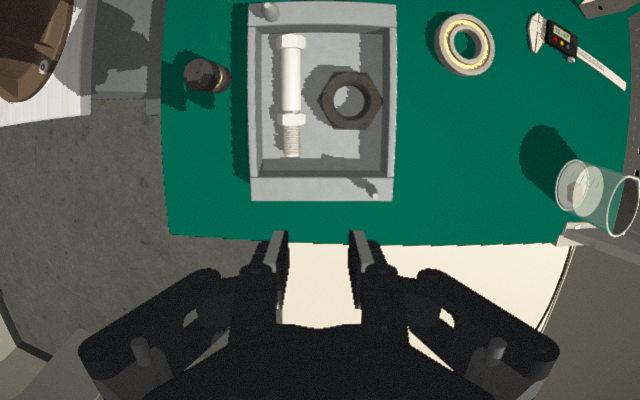

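Run:
```python
from h import *
d=snap("wrist");crop(d,"c11",235,0,415,210,4)
import cv2;im=cv2.imread("pics/c11.png");cv2.imwrite("pics/c11a.png",im[:420]);cv2.imwrite("pics/c11b.png",im[420:])
```

```text
(no output)
```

View pics/c11a.png

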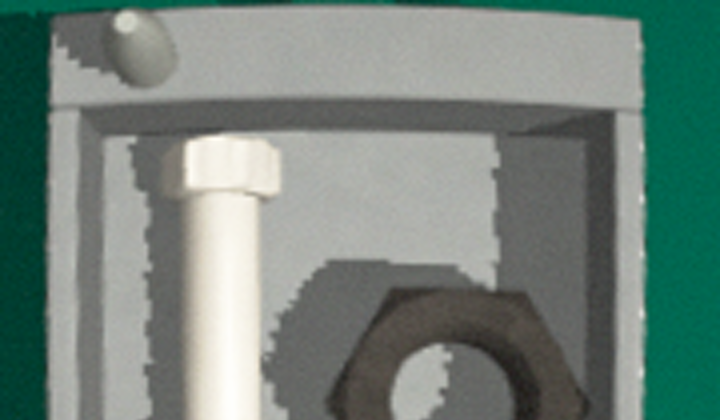

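View pics/c11b.png

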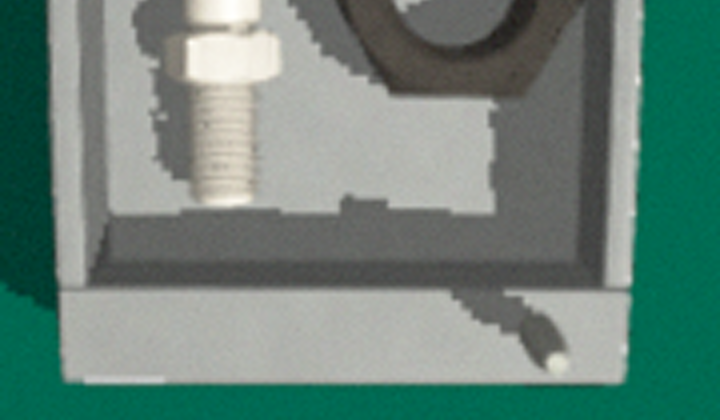

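```bash
cat > boxfit.py <<'E'
from h import *
d=snap("wrist")
M=[(-75,104,46,51,14),(75,104,46,642,20),(-75,-104,46,62,802),(75,-104,46,625,802),(-67,78,46,78,108),(67,78,46,617,110),(-67,-78,46,85,707),(67,-78,46,606,707),(-50,89,78,126,22),(50,-89,78,558,782)]
M=np.array(M,float);U=(M[:,3:]+.5)/4-.5+[235,0]
def W(p):
    c,s=np.cos(p[2]),np.sin(p[2]);return np.c_[p[0]+c*M[:,0]-s*M[:,1],p[1]+s*M[:,0]+c*M[:,1],M[:,2]+(p[3] if len(p)>3 else 0)]
for x0 in([494,-150,0.03],[494,-150,0.03,0]):
    r=least_squares(lambda p:(proj(d,W(p))-U).ravel(),x0,loss="soft_l1");print(r.x[:2],np.degrees(r.x[2]),r.x[3:]);print((proj(d,W(r.x))-U).round(1).tolist())
print(W(r.x)[-2:])
E
python3 boxfit.py
```

```text
[ 493.46453668 -150.5459817 ] 2.297197238872083 []
[[-0.0, -0.1], [0.1, -0.7], [0.1, 0.4], [0.3, 0.6], [0.3, -0.9], [-0.7, -0.6], [0.4, 0.2], [-0.8, 0.5], [0.1, -0.2], [0.1, 0.4]]
[ 493.45919149 -150.54163128] 2.299620085212058 [-0.74486823]
[[0.1, 0.2], [-0.1, -0.4], [0.2, 0.1], [0.1, 0.4], [0.4, -0.7], [-0.9, -0.4], [0.6, 0.0], [-1.0, 0.3], [0.2, 0.1], [-0.1, 0.2]]
[[ 439.92831856  -63.61956479   77.25513177]
 [ 546.99006442 -237.46369777   77.25513177]]
```

Call:
{"fn": "servo_tool", "kwargs": {"commands": [{"translation": [0.8, 0.8, 0], "twist": 0.12}, {"translation": [1.6, 1.6, 0], "twist": 0.24}, {"translation": [2.4, 2.4, 0], "twist": 0.36}, {"translation": [3.2, 3.2, 0], "twist": 0.48}, {"translation": [4, 4, 0], "twist": 0.6}, {"translation": [5, 5, 0], "twist": 0.72}, {"translation": [6, 6, 0], "twist": 0.84}, {"translation": [7, 7, 0], "twist": 0.96}, {"translation": [8, 8, 0], "twist": 1.08}, {"translation": [8, 8, 0], "twist": 1.2}, {"translation": [8, 8, 0], "twist": 1.32}, {"translation": [8, 8, 0], "twist": 1.44}], "gripper": 5}}

```text
time: 18.25
position: [573.4, -149.0, 213.2]
tool_rot: [-0.129, -3.139, -0.0]
ft_force: [-1.3, 0.6, 0.4]
grip_width: 0.587
```

Call:
{"fn": "servo_tool", "kwargs": {"commands": [{"translation": [0, 0, 0], "twist": 0.13}, {"translation": [0, 0, 0], "twist": 0.13}, {"translation": [0, 0, 0], "twist": 0.13}, {"translation": [0, 0, 0], "twist": 0.13}]}}

```text
time: 18.58
position: [573.3, -149.4, 213.3]
tool_rot: [-0.059, 3.141, 0.0]
ft_force: [-0.2, -0.7, -0.0]
grip_width: 0.585
```

Run:
```python
from h import *
d=snap("wrist","w12");s=sensors.get_state();v=R.from_rotvec(s["tool_rot"]).as_matrix()[:,1];print(s["position"],np.degrees(np.arctan2(v[1],v[0])),s["ft_force"],s["grip_width"],s["qpos"])
print(proj(d,[[439.9,-63.6,78],[547,-237.5,78]]))
```

```text
[ 573.27552452 -149.46998838  213.35754614] 92.16825099556549 [ 0.37308894  0.00420546 -0.29947797] 0.5839099428442759 [-3.66551408e-01  4.63063488e-01  1.66255258e+00  9.36541665e-05
  1.01597598e+00 -1.97524019e+00]
[[416.49117322  44.93911891]
 [223.5072676  152.13903597]]
```

View pics/w12.png

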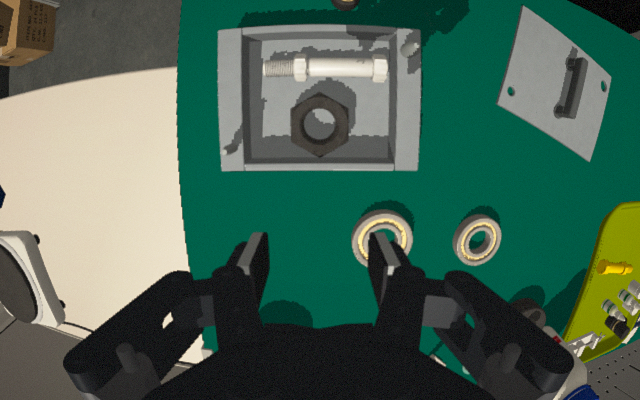

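Run:
```python
from h import *
d=snap("wrist");crop(d,"c12a",210,15,325,180,4);crop(d,"c12b",320,15,435,180,4)
```

```text
(no output)
```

View pics/c12a.png

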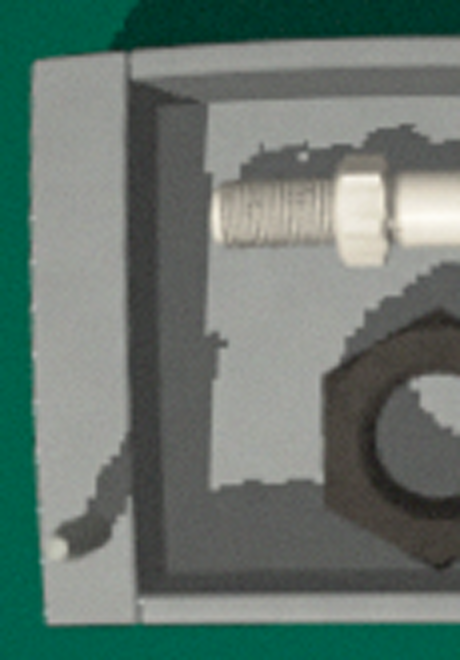

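View pics/c12b.png

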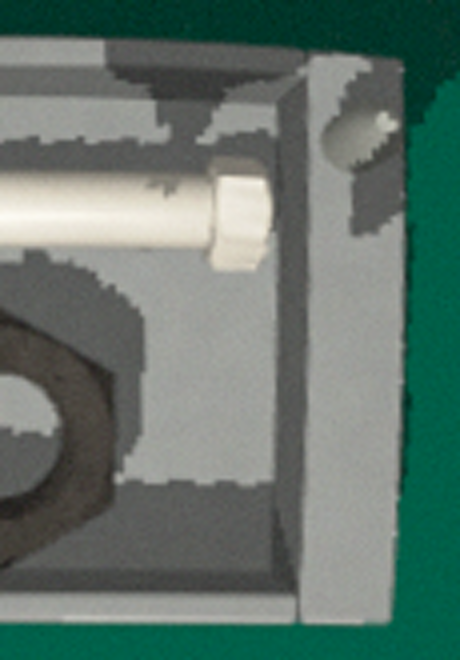

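```bash
cat > boxfit2.py <<'E'
from h import *
d=snap("wrist")
a=[(-75,-104,46,33,62),(75,-104,46,46,625),(-67,-78,46,131,79),(67,-78,46,137,593),(50,-89,78,57,547)]
b=[(-75,104,46,404,60),(75,104,46,391,622),(-67,78,46,308,77),(67,78,46,297,593),(-50,89,78,388,122)]
M=np.array(a+b,float);U=(M[:,3:]+.5)/4-.5+np.array([[210,15]]*5+[[320,15]]*5)
def W(p):
    c,s=np.cos(p[2]),np.sin(p[2]);return np.c_[p[0]+c*M[:,0]-s*M[:,1],p[1]+s*M[:,0]+c*M[:,1],M[:,2]+(p[3] if len(p)>3 else 0)]
for x0 in([494,-150,0.03],[494,-150,0.03,0]):
    r=least_squares(lambda p:(proj(d,W(p))-U).ravel(),x0,loss="soft_l1");print(r.x[:2],np.degrees(r.x[2]),r.x[3:]);print((proj(d,W(r.x))-U).round(1).tolist())
for n,z in dict(hole_large=6,hole_small=6,cover_handle=31).items():
    for o in landmark_of(n,"wrist")[:2]: print(n,np.round(o["xy"],1),round(o["confidence"],2),np.round(onz(d,o["xy"],z),1))
E
python3 boxfit2.py
```

```text
[ 493.17407372 -150.36589036] 2.2455757043930897 []
[[-0.5, -1.1], [-0.5, 0.2], [-0.8, -0.4], [-0.0, 0.3], [-0.1, 0.2], [0.2, -0.5], [0.4, 0.9], [0.1, 0.1], [0.8, 0.2], [0.3, -0.2]]
[ 493.15352261 -150.35673862] 2.2494065113173525 [-1.53158324]
[[-0.0, -0.7], [-0.0, -0.1], [-0.4, -0.1], [0.3, 0.0], [0.4, -0.0], [-0.3, -0.2], [-0.0, 0.5], [-0.3, 0.4], [0.4, -0.0], [-0.2, 0.1]]
hole_large [600.5  82.9] 0.57 [410. 282.   6.]
hole_small [506.3  92.4] 0.67 [462.4  85.2   6. ]
cover_handle [508.9  89.9] 0.66 [461.8  72.1  31. ]
cover_handle [575.6  89. ] 0.65 [438.3 192.2  31. ]
```

Call:
{"fn": "servo_tool", "kwargs": {"commands": [{"translation": [-0.7, 4, 0], "twist": -0.05}, {"translation": [-1.4, 8, 0], "twist": -0.1}, {"translation": [-2.1, 12, 0], "twist": -0.15}, {"translation": [-2.8, 16, 0], "twist": -0.2}, {"translation": [-3.5, 20, 0], "twist": -0.25}, {"translation": [-4.5, 24, 0], "twist": -0.3}, {"translation": [-5.5, 28, 0], "twist": -0.335}, {"translation": [-6, 31.8, 0], "twist": -0.335}, {"translation": [-6, 31.8, 0], "twist": -0.335}, {"translation": [-6, 31.8, 0], "twist": -0.335}, {"translation": [-6, 31.8, 0], "twist": -0.335}]}}

```text
time: 19.8
position: [513.3, 168.4, 213.3]
tool_rot: [0.459, 3.108, -0.0]
ft_force: [0.4, 0.2, -0.1]
grip_width: 0.587
```

Run:
```python
from h import *
d=snap("wrist","w13");s=sensors.get_state();v=R.from_rotvec(s["tool_rot"]).as_matrix()[:,1];print(s["position"],np.degrees(np.arctan2(v[1],v[0])),s["ft_force"],s["grip_width"],s["qpos"])
for n,z in dict(hole_large=6,hole_small=6,cover_handle=31).items():
    for o in landmark_of(n,"wrist")[:2]: print(n,np.round(o["xy"],1),round(o["confidence"],2),np.round(onz(d,o["xy"],z),1))
```

```text
[513.4855035  167.76907102 213.30658186] 73.12720418418071 [ 0.10963456 -0.26501376  0.66663209] 0.5903381220461459 [ 1.93537356e-01  3.91383309e-01  1.78891845e+00 -1.07817608e-04
  9.61282035e-01 -1.08271141e+00]
hole_large [393.5  54.9] 0.62 [411.7 289.2   6. ]
hole_small [241.5 144.3] 0.64 [460.7  93.    6. ]
cover_handle [316.1  97.8] 0.93 [437.2 190.4  31. ]
```

View pics/w13.png

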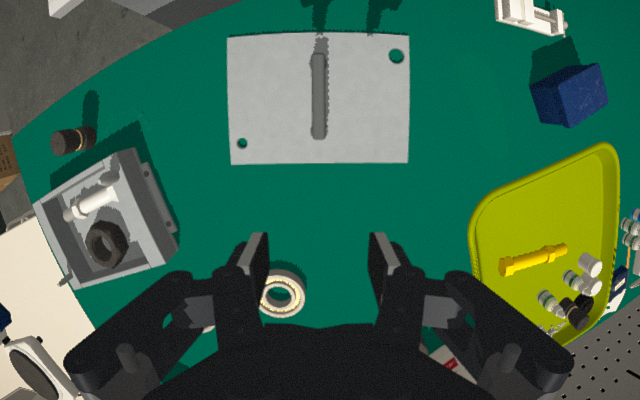

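Run:
```python
from h import *
d=snap("wrist");crop(d,"c13",220,20,420,175,4)
```

```text
(no output)
```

View pics/c13.png

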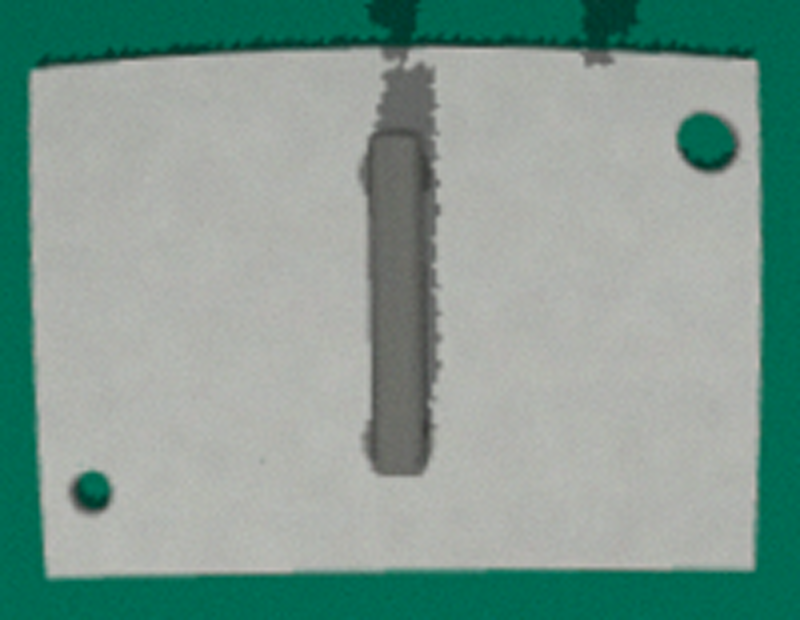

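```bash
cat > covfit.py <<'E'
from h import *
d=snap("wrist")
a=[(-75,-104,6,30,68),(-75,104,6,758,60),(75,-104,6,46,578),(75,104,6,755,571),(-50,89,6,707,142),(50,-89,6,91,491)]
M=np.array(a,float);U=(M[:,3:]+.5)/4-.5+[220,20]
def W(p,M=M):
    c,s=np.cos(p[2]),np.sin(p[2]);return np.c_[p[0]+c*M[:,0]-s*M[:,1],p[1]+s*M[:,0]+c*M[:,1],M[:,2]]
r=least_squares(lambda p:(proj(d,W(p))-U).ravel(),[436,192,-.3],loss="soft_l1");print(r.x[:2],np.degrees(r.x[2]),r.x[3:]);print((proj(d,W(r.x))-U).round(1).tolist())
h=proj(d,W(r.x,np.array([[-45,0,40.],[45,0,40],[-45,-7,40],[45,7,40]])));print((h-[220,20]+.5)*4-.5)
E
python3 covfit.py
```

```text
[435.96469176 193.18590179] -16.292623547913188 []
[[0.1, 0.3], [-0.1, 0.3], [0.1, -0.1], [-0.4, -0.3], [0.6, -0.4], [-0.2, 0.1]]
[[395.25769096 127.78213601]
 [399.30574577 478.01623339]
 [367.28643322 128.17504845]
 [426.77314034 477.75241223]]
```

Call:
{"fn": "servo_tool", "kwargs": {"commands": [{"translation": [-3, 1, -3], "twist": 0.01}, {"translation": [-6, 2, -6], "twist": 0.01}, {"translation": [-7.7, 2.5, -9], "twist": 0.01}, {"translation": [-7.7, 2.5, -12], "twist": 0.01}, {"translation": [-7.7, 2.5, -14], "twist": 0.01}, {"translation": [-7.7, 2.5, -14], "twist": 0.01}, {"translation": [-7.7, 2.5, -14], "twist": 0.01}]}}

```text
time: 20.68
position: [436.3, 193.1, 73.1]
tool_rot: [-0.445, -3.108, 0.001]
ft_force: [-0.5, -0.5, -0.5]
grip_width: 0.589
```

Run:
```python
from h import *
d=snap("wrist","w14");s=sensors.get_state();v=R.from_rotvec(s["tool_rot"]).as_matrix()[:,1];print(s["position"],np.degrees(np.arctan2(v[1],v[0])),s["ft_force"],s["grip_width"],s["qpos"])
```

```text
[436.87917985 193.26647888  73.95558259] 73.69949994442192 [0.78093553 0.7334484  0.87784902] 0.5827696499866681 [ 2.78076219e-01  5.30263587e-01  2.06610366e+00  1.21920505e-04
  5.44947379e-01 -1.00832694e+00]
```

View pics/w14.png

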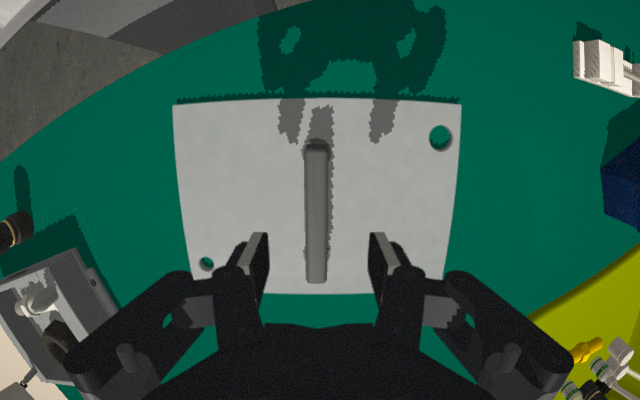

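Handle is centred between the jaws and aligned with them. Descending to grip.

Call:
{"fn": "servo_tool", "kwargs": {"commands": [{"translation": [0, 0, -2.5], "twist": 0}, {"translation": [0, 0, -4.5], "twist": 0}, {"translation": [0, 0, -5.7], "twist": 0}, {"translation": [0, 0, -6], "twist": 0}, {"translation": [0, 0, -6], "twist": 0}]}}

```text
time: 21.15
position: [436.9, 193.4, 13.9]
tool_rot: [0.445, 3.109, 0.001]
ft_force: [0.5, -0.0, 0.7]
grip_width: 0.587
```

Call:
{"fn": "servo_tool", "kwargs": {"commands": [{"translation": [0, 0, 0], "twist": 0}, {"translation": [0, 0, 0], "twist": 0}, {"translation": [0, 0, 0], "twist": 0}, {"translation": [0, 0, 0], "twist": 0}, {"translation": [0, 0, 0], "twist": 0}, {"translation": [0, 0, 0], "twist": 0}, {"translation": [0, 0, 0], "twist": 0}, {"translation": [0, 0, 0], "twist": 0}], "gripper": 0}}

```text
time: 21.82
position: [436.7, 193.5, 14.5]
tool_rot: [0.444, 3.108, 0.001]
ft_force: [-2.0, -1.0, 9.7]
grip_width: 0.149
```

Call:
{"fn": "servo_tool", "kwargs": {"commands": [{"translation": [0, 0, 1], "twist": 0}, {"translation": [0, 0, 3], "twist": 0}, {"translation": [0, 0, 6], "twist": 0}, {"translation": [0, 0, 9], "twist": 0}, {"translation": [0, 0, 12], "twist": 0}, {"translation": [0, 0, 14], "twist": 0}, {"translation": [0, 0, 15], "twist": 0}, {"translation": [0, 0, 15], "twist": 0}]}}

```text
time: 22.48
position: [436.7, 193.7, 166.2]
tool_rot: [0.444, 3.106, 0.003]
ft_force: [0.2, -1.1, -4.4]
grip_width: 0.15
```

Run:
```python
from h import *
d=snap("wrist","w15");s=sensors.get_state();v=R.from_rotvec(s["tool_rot"]).as_matrix()[:,1];print(s["position"],np.degrees(np.arctan2(v[1],v[0])),s["ft_force"],s["ft_torque"],s["grip_width"],s["qpos"])
```

```text
[436.28217663 193.52728452 164.59550186] 73.74341788436037 [-1.21111037 -0.34763083 -4.67919644] [0.00588797 0.01023304 0.01888507] 0.15544863601109185 [ 2.78948156e-01  3.74145249e-01  1.98982621e+00  1.04432686e-04
  7.75257821e-01 -1.00819050e+00]
```

View pics/w15.png

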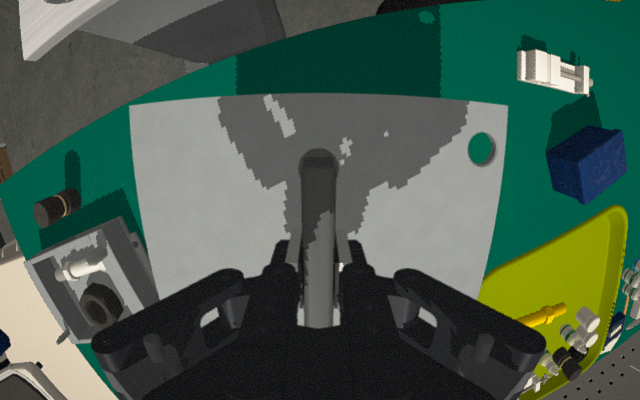

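Run:
```python
from h import *
d=snap("wrist");crop(d,"c15a",115,90,215,300,3);crop(d,"c15b",420,80,520,290,3)
```

```text
(no output)
```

View pics/c15a.png

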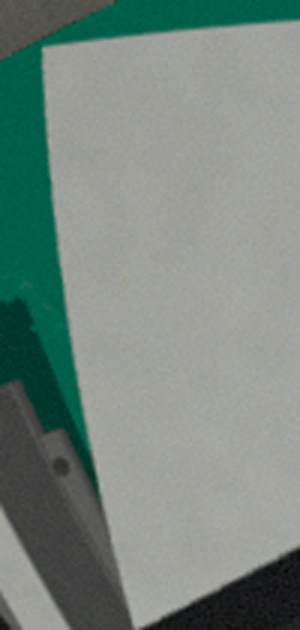

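View pics/c15b.png

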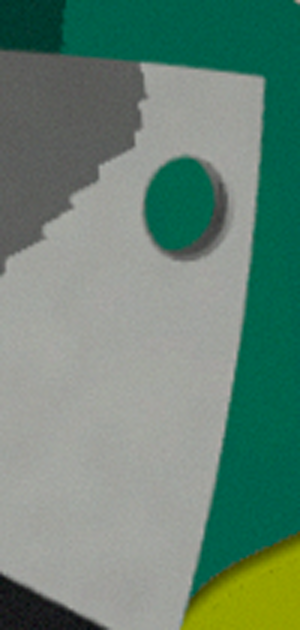

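```bash
cat > hold.py <<'E'
from h import *
s=sensors.get_state()
d=snap("wrist")
C=[(-75,-104,43,47,0),(-75,104,264,76,1),(-50,89,186.5,208,1)]
E=[(-104,75,310,0),(-104,133,625,0),(104,241,340,1),(104,190,600,1)]
off=[np.array([115,90]),np.array([420,80])]
px=lambda u,v,k:(np.array([u,v])+.5)/3-.5+off[k]
tp=s["position"];tv=R.from_rotvec(s["tool_rot"]).as_matrix()[:,1];ty=np.arctan2(tv[1],tv[0])-np.pi/2
def f(p):
    Rm=R.from_euler("ZYX",[p[2],p[4],p[5]]).as_matrix();o=np.array([p[0],p[1],p[3]]);r=[]
    for X,Y,u,v,k in C: r+=list((proj(d,o+Rm@[X,Y,6])[0]-px(u,v,k)))
    for i,(Y,u,v,k) in enumerate(E): r+=list((proj(d,o+Rm@[p[6+i],Y,6])[0]-px(u,v,k)))
    return np.array(r+[p[4]*30,p[5]*30])
r=least_squares(f,[tp[0],tp[1],ty,tp[2]-12,0,0,0,50,0,50]);p=r.x
print("tool",tp,np.degrees(ty));print("cov",p[:2],"z",p[3],"yaw,pitch,roll deg",np.degrees([p[2],p[4],p[5]]));print(r.fun.round(2))
c,s_=np.cos(p[2]),np.sin(p[2]);dx=p[0]-tp[0];dy=p[1]-tp[1];print("cover rel tool in plate axes",c*dx+s_*dy,-s_*dx+c*dy, np.degrees(p[2]-ty),"z",p[3]-tp[2])
E
python3 hold.py
```

```text
tool [435.91049298 193.4183066  163.56643735] -16.256896480851292
cov [435.15992397 193.97557191] z 148.60138203790626 yaw,pitch,roll deg [-16.2597606   -0.37163411   1.27319963]
[ 1.05  0.14 -0.01  0.12  0.52 -0.24 -1.68  0.24  0.6  -0.16 -0.26 -0.04
 -0.24 -0.06 -0.19  0.67]
cover rel tool in plate axes -0.8765780161307368 0.3248221696996727 -0.0028641200987163324 z -14.965055309517624
```

Call:
{"fn": "servo_tool", "kwargs": {"commands": [{"translation": [0.2, -1, 0], "twist": 0}, {"translation": [0.6, -3.5, 0], "twist": 0.04}, {"translation": [1.1, -6.5, 0], "twist": 0.08}, {"translation": [1.6, -9.5, 0], "twist": 0.12}, {"translation": [2.1, -12.5, 0], "twist": 0.16}, {"translation": [2.6, -15.5, 0], "twist": 0.2}, {"translation": [3.1, -18.5, 0], "twist": 0.24}, {"translation": [3.6, -21.5, 0], "twist": 0.27}, {"translation": [4.1, -24.5, 0], "twist": 0.3}, {"translation": [4.6, -27.5, 0], "twist": 0.324}, {"translation": [5.1, -30.5, 0], "twist": 0.324}, {"translation": [5.5, -32.5, 0], "twist": 0.324}]}}

```text
time: 23.63
position: [490.9, -134.5, 162.2]
tool_rot: [0.061, -3.139, -0.001]
ft_force: [0.2, 0.5, -4.8]
grip_width: 0.153
```

Call:
{"fn": "servo_tool", "kwargs": {"commands": [{"translation": [0.16, -1.2, 0], "twist": 0}, {"translation": [0.24, -1.89, 0], "twist": 0}, {"translation": [0.24, -1.89, -1], "twist": 0}, {"translation": [0.24, -1.89, -2.5], "twist": 0}, {"translation": [0.24, -1.89, -4], "twist": 0}, {"translation": [0.24, -1.89, -4], "twist": 0}, {"translation": [0.24, -1.89, -4], "twist": 0}]}}

```text
time: 24.22
position: [493.1, -149.2, 122.5]
tool_rot: [0.065, -3.139, -0.002]
ft_force: [0.7, -0.2, -4.1]
grip_width: 0.151
```

Run:
```python
from h import *
d=snap("wrist","w16");s=sensors.get_state();v=R.from_rotvec(s["tool_rot"]).as_matrix()[:,1];print(s["position"],np.degrees(np.arctan2(v[1],v[0])),s["ft_force"],s["ft_torque"],s["grip_width"],s["qpos"])
e=snap("scene");crop(e,"s16",320,80,480,230,4)
e=snap("side");crop(e,"t16",280,120,440,240,4)
print(proj(d,[[439.9,-63.9,78],[546.8,-237.3,78]]))
```

```text
[ 493.59352328 -149.59777267  123.24793031] 92.36090133954893 [-0.18955749  0.306323   -5.41213497] [-0.0303078  -0.0487692   0.01127868] 0.1508591102206976 [-4.22466012e-01  4.84488105e-01  1.93755635e+00  1.98951837e-04
  7.20423173e-01 -2.03461760e+00]
[[452.04113881 141.99094112]
 [194.93678298 278.23030364]]
```

View pics/w16.png

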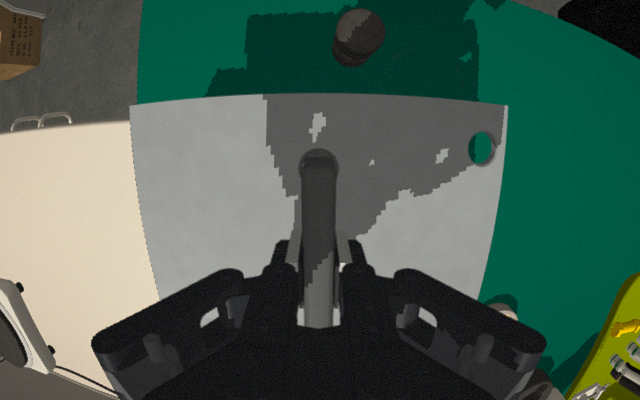

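View pics/s16.png

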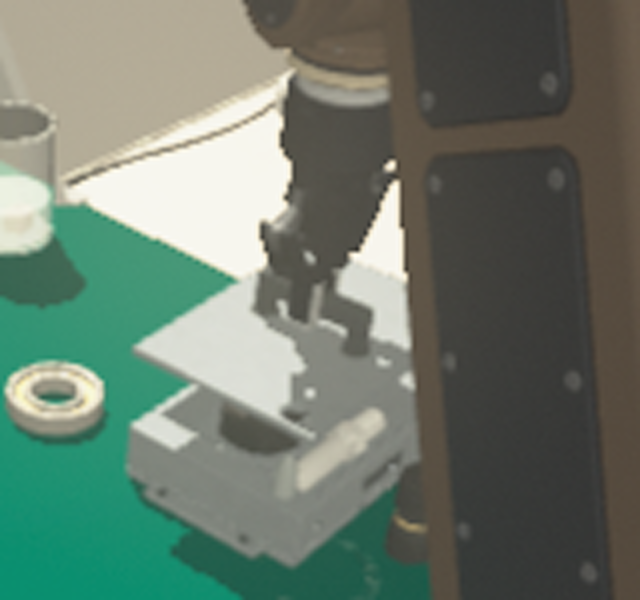

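View pics/t16.png

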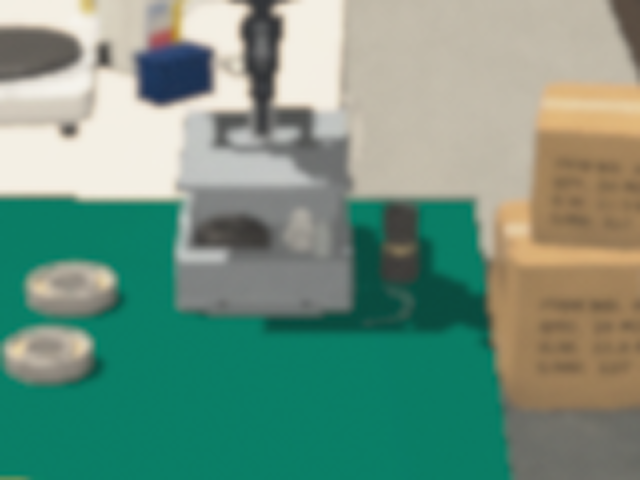

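Call:
{"fn": "servo_tool", "kwargs": {"commands": [{"translation": [0, 0, -1], "twist": 0}, {"translation": [0, 0, -1.8], "twist": 0}, {"translation": [0, 0, -1.8], "twist": 0}, {"translation": [0, 0, -1.8], "twist": 0}]}}

```text
time: 24.7
position: [493.4, -150.3, 104.7]
tool_rot: [0.063, -3.14, -0.001]
ft_force: [-0.0, 0.3, -3.6]
grip_width: 0.15
```

Run:
```python
from h import *
P=[];T=[]
for i in range(8):
    d=snap("wrist","w17");s=sensors.get_state();v=R.from_rotvec(s["tool_rot"]).as_matrix()[:,1];P.append(s["position"]);T.append(np.degrees(np.arctan2(v[1],v[0])))
print(np.mean(P,0),np.std(P,0),np.mean(T),s["ft_force"])
crop(d,"c17",420,90,520,200,6)
print(proj(d,[[439.9,-63.9,78]]))
```

```text
[ 493.75206859 -150.46274949  105.42181837] [0.06557174 0.03081161 0.15025628] 92.29953717350155 [ 0.41794622  0.4694793  -4.23618507]
[[465.46189483 144.23039852]]
```

View pics/c17.png

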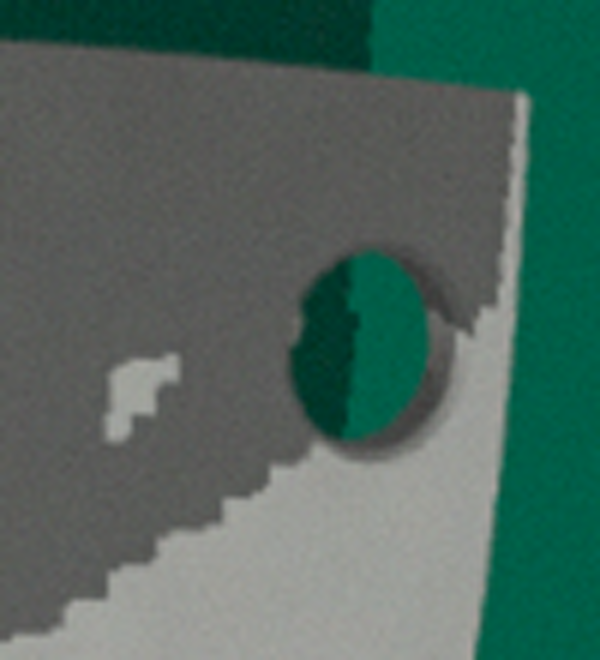

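Call:
{"fn": "servo_tool", "kwargs": {"commands": [{"translation": [0, 0, -0.5], "twist": 0}, {"translation": [0, 0, -1], "twist": 0}, {"translation": [0, 0, -1.3], "twist": 0}, {"translation": [0, 0, -1.6], "twist": 0}, {"translation": [0, 0, -1.8], "twist": 0}, {"translation": [0, 0, -1.8], "twist": 0}]}}

```text
time: 25.6
position: [493.5, -150.3, 86.8]
tool_rot: [0.063, -3.14, -0.001]
ft_force: [0.0, -0.8, -4.4]
grip_width: 0.152
```

Run:
```python
from h import *
d=snap("wrist","w18");crop(d,"c18",420,90,520,200,6)
print(sensors.get_state()["ft_force"],sensors.get_state()["ft_torque"],proj(d,[[439.9,-63.9,78]]))
```

```text
[-0.24049299 -0.18347858 -4.10986749] [-0.01861528  0.02089058 -0.01140954] [[480.10232054 149.09040636]]
```

View pics/c18.png

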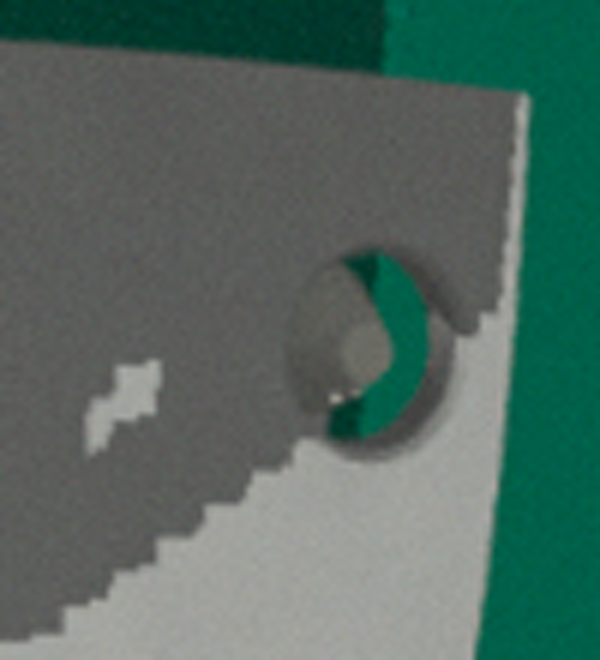

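Call:
{"fn": "servo_tool", "kwargs": {"commands": [{"translation": [0, 0, -0.3], "twist": 0}, {"translation": [0, 0, -0.6], "twist": 0}, {"translation": [0, 0, -0.9], "twist": 0}, {"translation": [0, 0, -1.1], "twist": 0}, {"translation": [0, 0, -1.1], "twist": 0}]}}

```text
time: 26.07
position: [493.5, -150.4, 75.8]
tool_rot: [0.063, -3.14, -0.001]
ft_force: [0.2, -0.6, -4.1]
grip_width: 0.148
```

Call:
{"fn": "servo_tool", "kwargs": {"commands": [{"translation": [0, 0, -0.3], "twist": 0}, {"translation": [0, 0, -0.6], "twist": 0}, {"translation": [0, 0, -0.8], "twist": 0}, {"translation": [0, 0, -1.0], "twist": 0}, {"translation": [0, 0, -1.0], "twist": 0}]}}

```text
time: 26.48
position: [493.6, -150.4, 65.9]
tool_rot: [0.063, -3.14, -0.001]
ft_force: [-0.1, -0.5, -4.5]
grip_width: 0.151
```

Call:
{"fn": "servo_tool", "kwargs": {"commands": [{"translation": [0, 0, -0.2], "twist": 0}, {"translation": [0, 0, -0.4], "twist": 0}, {"translation": [0, 0, -0.5], "twist": 0}, {"translation": [0, 0, -0.5], "twist": 0}]}}

```text
time: 26.82
position: [493.6, -150.4, 61.1]
tool_rot: [0.063, -3.141, -0.0]
ft_force: [0.2, -0.5, -4.5]
grip_width: 0.15
```

Call:
{"fn": "servo_tool", "kwargs": {"commands": [{"translation": [0, 0, -0.05], "twist": 0}, {"translation": [0, 0, -0.1], "twist": 0}, {"translation": [0, 0, -0.1], "twist": 0}]}}

```text
time: 27.07
position: [493.7, -150.4, 60.6]
tool_rot: [-0.063, 3.141, -0.0]
ft_force: [-0.6, 0.1, -1.3]
grip_width: 0.148
```

Call:
{"fn": "servo_tool", "kwargs": {"commands": [{"translation": [0, 0, -0.05], "twist": 0}, {"translation": [0, 0, -0.1], "twist": 0}, {"translation": [0, 0, -0.1], "twist": 0}]}}

```text
time: 27.32
position: [493.8, -150.4, 60.5]
tool_rot: [-0.063, 3.14, -0.001]
ft_force: [-5.8, 1.8, 14.6]
grip_width: 0.152
```

Run:
```python
from h import *
d=snap("wrist","w19")
e=snap("scene");crop(e,"s19",320,100,480,230,4)
s=sensors.get_state();print(s["position"],s["ft_force"],s["ft_torque"])
```

```text
[ 493.74745075 -150.42586651   60.49523258] [-4.93968205  2.2135901  14.85400849] [ 0.27626607  0.70648504 -0.04683896]
```

View pics/w19.png

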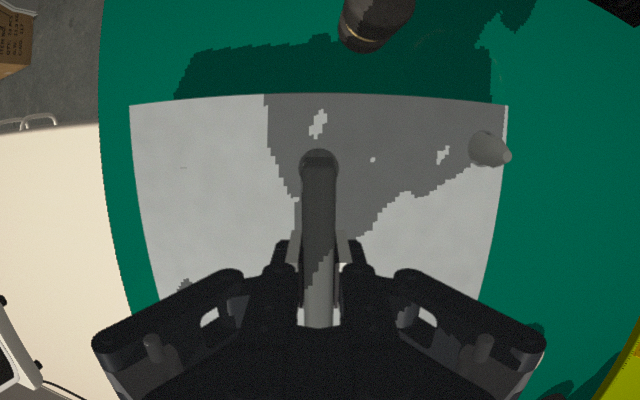

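View pics/s19.png

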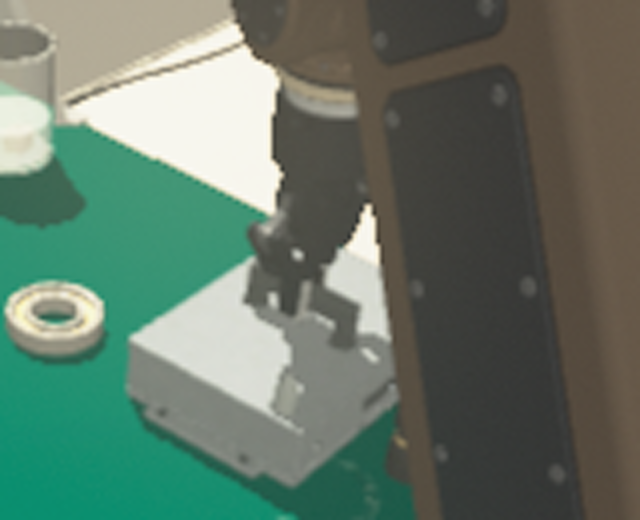

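Seated flush with about 15 N down. I release, rise and check.

Call:
{"fn": "servo_tool", "kwargs": {"commands": [{"translation": [0, 0, 0.1], "twist": 0}, {"translation": [0, 0, 0.1], "twist": 0}, {"translation": [0, 0, 0.1], "twist": 0}, {"translation": [0, 0, 0.1], "twist": 0}, {"translation": [0, 0, 0.1], "twist": 0}, {"translation": [0, 0, 0.1], "twist": 0}], "gripper": 5}}

```text
time: 27.92
position: [493.7, -150.4, 60.2]
tool_rot: [0.063, -3.141, -0.0]
ft_force: [0.6, 1.4, 0.3]
grip_width: 0.585
```

Call:
{"fn": "servo_tool", "kwargs": {"commands": [{"translation": [0, 0, 1], "twist": 0}, {"translation": [0, 0, 3], "twist": 0}, {"translation": [0, 0, 6], "twist": 0}, {"translation": [0, 0, 10], "twist": 0}, {"translation": [2, 0, 13], "twist": 0}, {"translation": [5, 0, 15], "twist": 0}, {"translation": [8, 0, 15], "twist": 0}, {"translation": [8, 0, 15], "twist": 0}, {"translation": [8, 0, 15], "twist": 0}]}}

```text
time: 28.67
position: [574.2, -150.2, 210.8]
tool_rot: [-0.064, 3.141, -0.0]
ft_force: [-0.7, 0.9, 0.0]
grip_width: 0.58
```

Run:
```python
from h import *
d=snap("wrist","w20")
e=snap("side");crop(e,"t20",280,120,440,240,4)
s=sensors.get_state();print(s["time"],s["position"],s["ft_force"],s["grip_width"])
for n,z in dict(pin_large=78,pin_small=78,cover_handle=77,plug=0,bearing_a=0).items():
    for o in landmark_of(n,"wrist")[:2]: print(n,np.round(o["xy"],1),round(o["confidence"],2),np.round(onz(d,o["xy"],z),1))
```

```text
28.7667 [ 572.87060301 -150.16861396  210.21852055] [-1.43034092  0.08639581  0.41017099] 0.5836746367141534
pin_large [224. 152.] 0.58 [ 547.8 -237.1   78. ]
pin_small [226.2 149.9] 0.77 [ 545.8 -234.9   78. ]
cover_handle [320.5  93.2] 0.94 [ 492.8 -150.3   77. ]
cover_handle [221.4 152.8] 0.32 [ 548.7 -240.    77. ]
bearing_a [378.5 234.6] 0.71 [656.5 -70.    0. ]
bearing_a [474.9 236.7] 0.64 [658.6  68.6  -0. ]
```

View pics/w20.png

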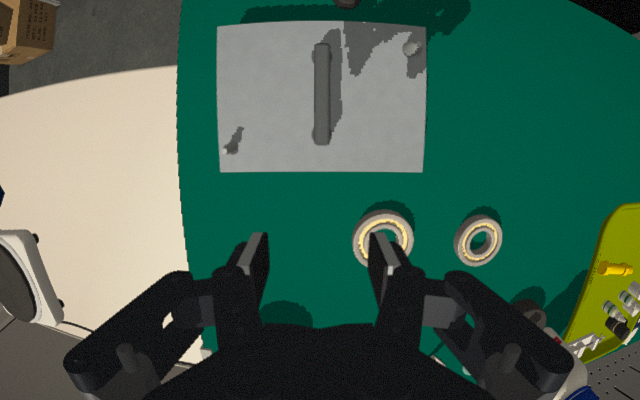

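View pics/t20.png

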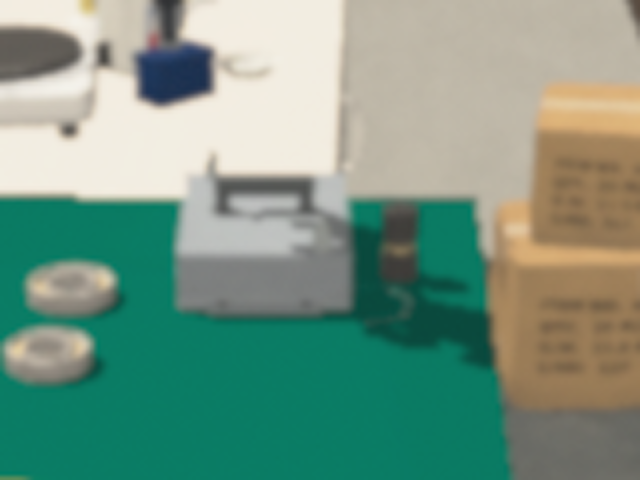

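The pictures show the cover flush with both pins through its holes, the plug upright and the bearings in place. Handing in.

```bash
python3 -c "
from plant import workorder
print(workorder.hand_in())"
```

```text
the job is handed in; nothing more can be done
None
```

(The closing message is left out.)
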